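Pack the forming punches into their round tin

ROBOT

A 6-joint arm with a two-finger parallel gripper is mounted at the origin on the work surface. World frame = base frame: x ahead of the robot, y to its left, z up, the work surface at z = 0. Lengths are in m, angles in rad, forces in N, time in s.
With the tool pointing down it reaches from about 0.35 to 0.725 m from the base axis. Payload 6 kg.
Tool frame: the origin (TCP) lies on the centre line of the jaws, within the pads' length; the fingertips stand 19 mm ahead of it and the grasp point (between the pads) is the TCP; z points along the fingers, x is the direction in which the jaws open and shut, and the axes are right-handed (so a half turn about z gives the same grasp; the last joint's range is limited). The gripper opens to 85 mm and grips with 20 to 120 N. Pads are 22 mm wide; open, the fingers measure 114 mm over their backs; the gripper's body (76 mm by 85 mm) begins 54 mm behind the grasp point. The pads swing forward as they close: fully open they stand 13 mm farther back than shut.
Start: joints at [-0.899, 0.04, 0.085, 0, -1.615, -0.334], TCP at [0.199, -0.566, 0.229] pointing down, gripper open.
Joint ranges: [-2.56, 2.56], [-1.29, 2.01], [-1.08, 1.49], [-3.29, 1.98], [-2.81, -0.18], [-2.99, 2.99]. Speed limits (rad/s): [2.57, 2.57, 3.01, 3.14, 3.14, 3.14].

INTERFACE

Orientations are given as a unit quaternion [x, y, z, w].
In Python, from rig import robot, eyes, ticket gives the robot as it stands. The module is installed in compiled form; this text tells all that it offers.
- The arm moves only by the shell command python3 -m jog 'ROWS'. ROWS is JSON, a list of rows, each a list of 7 numbers: the shift along the tool's x, y, z in units of 0.25 m (1.0 is 0.25 m), then the turn, a rotation vector about the tool's x, y, z in units of 2 pi rad (1.0 is 2 pi rad), then the opening, from 0 (shut) to 1 (fully open). A call has 1 to 10 rows; each row is the pose to reach, as a shift and turn from the pose commanded when the call began, along the tool's axes at that moment, turning the shorter way round; what a row does not reach only later rows make up. A row lasts 1/10 s, in which the tool goes at most 50 mm and 8.59 degrees, less where a joint would pass 70% of its speed; a pose out of reach is approached as far as the arm can. A call with a number of a shift or a turn outside -1 to 1 is refused whole. A call with a gripper value outside its range is refused whole. The fingers move at their own pace and stop on an object; the grip force is fixed at half the most. Time passes only in rows, so rows that repeat a pose let the fingers close. It gives the time, the measured TCP pose, the force and the opening at its end, in the units of the state.
- robot.get_state(): the state, without advancing time (a new reading comes with each control period).
- eyes.camera(name): name is "scene" or "top"; returns a dict with "image" (384x512x3 uint8, red, green, blue), "range_z" (384x512 float32, m along the optical axis (not along the pixel's ray), 0 where there is no reading), "K" (3x3 intrinsics, pixels), "distortion" ([k1, k2, p1, p2, k3] as OpenCV has them; the pictures are not rectified), "R" (3x3) and "t" (3): a world point X has camera coordinates R X + t. Camera axes: x right, y down, z forward; pixel columns grow to the right and rows downward; lengths in m; the calibration is good to about 2 mm. A picture is of the moment at which its call begins.
- ticket.finish_job(): hands the job in, once; it reports no verdict.
The state is a dict: "time": time; "q": joint angles; "joint_velocities": joint speeds; "effort": joint torques, N m; "tcp_pos": TCP position; "tcp_rot": TCP orientation; "ft_force": force on the tool from outside, world axes, zero at the start; "ft_torque": the same for the moment, N m; "opening": finger opening in m.
Only numpy, scipy, OpenCV 4.12 (cv2) and the standard library are available. Lean on these libraries where they do the work, as an engineer would, in place of code of your own. Each camera call takes 0.05 s, during which the arm holds its last target.

TASK

Class is over: take the three off-white nylon punches out of the sloping rack and stand them in the green round tin with the four already there, so that all seven stand upright on its floor, handles up, one in the middle and six round it. Lower each one in gently rather than dropping it, and leave the dark wooden punch in the rack, the oil bottle, the metal blanks and the saw where they are.

Things in the scene. Friction and masses are not known exactly. Their poses are not given: they have to be found in the camera images.
- punch0: Off-white nylon forming punch with slim wooden handle, seven alike, 0.10 to 0.19 kg. Head 44 mm across, 66 mm long, its lowest 12 mm tapering to a flat face 36 mm across; shoulder tapers up to 78 mm; then straight round handle, 18 mm across, to full length 135 mm. Origin: centre of the flat underside, z along the axis to the handle's end. Starts in a pocket of the sloping rack (which varies).
- punch1: Nylon forming punch exactly like punch0, same frame. Starts in a pocket of the sloping rack (which varies).
- punch2: Nylon forming punch exactly like punch0, same frame. Starts in a pocket of the sloping rack (which varies).
- punch3: Nylon forming punch exactly like punch0, same frame. It already stands upright in the tin at the start, near the wall, free to be nudged.
- punch4: Nylon forming punch exactly like punch0, same frame. It already stands upright in the tin at the start, near the wall, free to be nudged.
- punch5: Nylon forming punch exactly like punch0, same frame. It already stands upright in the tin at the start, near the wall, free to be nudged.
- punch6: Nylon forming punch exactly like punch0, same frame. It already stands upright in the tin at the start, near the wall, free to be nudged.
- tin: Round open green steel tin, fixed to the table: inside 140 mm across, rim 150 mm outside, 64 mm tall, flat floor 4 mm above the table, straight walls. It just holds seven punches, one in the middle and six round it, with about 4 mm of play. Origin: centre of its underside, z up; yaw means nothing. At the start four punches stand near the wall; the middle and two places by the wall are empty.
- rack: Sloping plywood rack, fixed, 154 mm wide (y), 186 deep (x -101 to 85), 82 tall. Two rows of two square pockets (50 mm inside, 50 deep) lean 28 degrees from vertical, mouths and handles towards its -x side (to the robot's right); 68 mm apart in y, 84 in x. A punch leans on its pocket's -x wall, handle and 16 mm of head standing out. Origin: centre of underside, z up.
- wood_punch: Dark brown wooden punch with a red handle, same size and frame as a nylon punch, in another pocket of the rack: it stays there.
- oil_bottle: Yellow closed bottle of saw oil with a red cap, 40 mm across, 130 mm tall, standing between rack and tin. Origin at the centre of its underside. Leave it alone.
- blanks: Stack of copper and brass blanks on a grey felt disc 74 mm across, 26 mm tall in all, on the table between rack and tin. Origin at the centre of its underside. Leave it alone.
- saw_frame: Jeweller's piercing saw lying flat on the table beyond rack and tin: wooden handle and steel U-frame, 250 mm long, about 90 wide, 26 tall. Origin on the table below the frame's inner clamp, x along the saw away from its handle (handle x -120 to -30 mm, frame 0 to 130, its bow at y up to 83). Leave it alone.
Not all that is in view belongs to the job. Leave any orange look-alike of the punch2 alone. What is shaped like the punch4 but purple is not meant.

How it is judged:
At the end, for the whole second after the job is handed in: All seven punches stand in the tin, released and at rest: underside within 5 mm of its floor, axes within 4 degrees of vertical and 52 mm of the tin's axis, one within 10 mm of it. Wooden punch, bottle, blanks and saw within 20 mm of their starts, the bottle upright (horizontal distance between each of punch0, punch1, punch2, punch3, punch4, punch5, punch6 and tin below 0.052 m and z of each of punch0, punch1, punch2, punch3, punch4, punch5, punch6 in the frame of tin below 0.009 m and angle between each of punch0, punch1, punch2, punch3, punch4, punch5, punch6's own z axis and vertical below 0.07 rad and linear speed of each of punch0, punch1, punch2, punch3, punch4, punch5, punch6 below 0.02 m/s and horizontal distance between any of punch0, punch1, punch2, punch3, punch4, punch5, punch6 and tin below 0.01 m and distance of each of wood_punch, oil_bottle, blanks, saw_frame from where it was at the start of the episode below 0.02 m and angle between oil_bottle's own z axis and vertical below 0.1 rad); the robot touches nothing.
It fails at once if a punch is dropped or slammed inside the tin: it moves faster than 0.6 m/s below the tin's rim ((horizontal distance between punch0 and tin below 0.055 m and z of punch0 in the frame of tin below 0.055 m and linear speed of punch0 above 0.6 m/s) or (horizontal distance between punch1 and tin below 0.055 m and z of punch1 in the frame of tin below 0.055 m and linear speed of punch1 above 0.6 m/s) or (horizontal distance between punch2 and tin below 0.055 m and z of punch2 in the frame of tin below 0.055 m and linear speed of punch2 above 0.6 m/s) or (horizontal distance between punch3 and tin below 0.055 m and z of punch3 in the frame of tin below 0.055 m and linear speed of punch3 above 0.6 m/s) or (horizontal distance between punch4 and tin below 0.055 m and z of punch4 in the frame of tin below 0.055 m and linear speed of punch4 above 0.6 m/s) or (horizontal distance between punch5 and tin below 0.055 m and z of punch5 in the frame of tin below 0.055 m and linear speed of punch5 above 0.6 m/s) or (horizontal distance between punch6 and tin below 0.055 m and z of punch6 in the frame of tin below 0.055 m and linear speed of punch6 above 0.6 m/s)).
It fails at once if the dark wooden punch, the oil bottle, the blanks on their felt or the saw frame is moved by more than 20 mm (distance of any of wood_punch, oil_bottle, blanks, saw_frame from where it was at the start of the episode above 0.02 m).
It also fails if it takes over 69 s, if anything falls off the work surface, if the arm or the gripper's body presses on something with over 40 N, if the wrist force passes 120 N, or if a joint passes its speed limit or range.

## Working session

There is one attempt and no reset: what is moved stays moved. The work goes in short steps, Python scripts to look and compute and a shell command to move; the robot and the scene stay as the last step left them, time stands still between calls to the robot, and variables do not carry over. Pictures are saved under pics/ and viewed, and the job is handed in when it is done.

```bash
mkdir -p pics; ls
python3 - <<'E'
from rig import robot, eyes
import cv2, numpy as np, pickle
s=robot.get_state(); print(s)
d={}
for n in ("scene","top"):
    c=eyes.camera(n); d[n]=c
    cv2.imwrite(f"pics/{n}0.png",c["image"][:,:,::-1])
    print(n,c["K"],c["distortion"],c["R"],c["t"], (c["range_z"]>0).mean())
pickle.dump(d,open("c0.pkl","wb"))
E
```

```text
pics
{'time': 0.0, 'q': array([-8.99293949e-01,  4.08440868e-02,  8.37988572e-02, -4.84143062e-04,
       -1.61550106e+00, -3.33700076e-01]), 'joint_velocities': array([ 1.29777641e-03, -6.54392697e-05,  2.53091119e-03,  1.97844640e-04,
       -6.35455284e-04, -1.27585712e-04]), 'effort': array([-6.49741996e-04, -3.68184614e+01,  3.47419024e+01,  6.93263367e+00,
       -5.45354866e-03,  8.92261539e-06]), 'tcp_pos': array([ 0.19882089, -0.5657453 ,  0.22824999]), 'tcp_rot': array([ 5.78171703e-01,  8.15914614e-01,  4.76390255e-04, -7.72743656e-04]), 'ft_force': array([-0.0437979 ,  0.2254625 , -0.63043868]), 'ft_torque': array([ 0.04425011,  0.00044368, -0.0174243 ]), 'opening': 0.08528674852741962}
scene [[496.78412525   0.         252.19543509]
 [  0.         496.78412525 192.81135171]
 [  0.           0.           1.        ]] [0.04856317 0.         0.         0.         0.        ] [[ 0.77956762  0.62631427  0.00218237]
 [ 0.45657026 -0.56589667 -0.68651625]
 [-0.42873993  0.53618224 -0.72711118]] [-0.44186612 -0.21535515  1.26566581] 0.9962921142578125
top [[351.98274848   0.         252.07726148]
 [  0.         351.98274848 191.96567542]
 [  0.           0.           1.        ]] [-0.01622109  0.          0.          0.          0.        ] [[ 0.01161788 -0.99968849 -0.02208974]
 [-0.98812628 -0.00809321 -0.15343063]
 [ 0.15320406  0.02360999 -0.98791249]] [0.01042154 0.54117276 0.69873619] 0.9960530598958334
```

View pics/scene0.png

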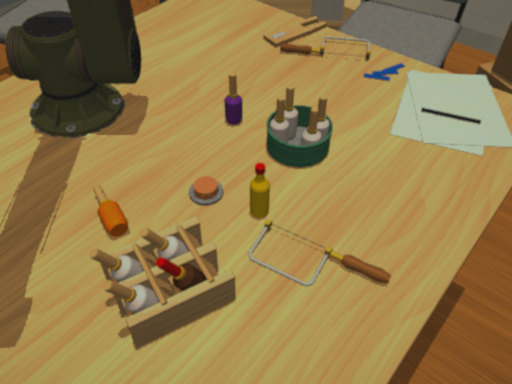

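View pics/top0.png

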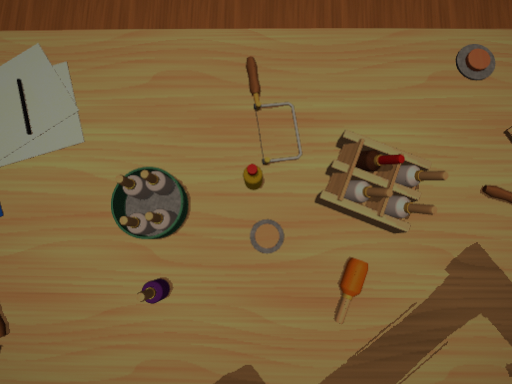

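The tin is at top-view (149,203), holding four off-white punches. The rack is around (375,180). Its white heads at (410,174), (397,207) and (357,190) are the three nylon punches. The dark one with the red handle at (380,159) is the wooden punch and stays. Decoys are the purple (153,291) and orange (354,277) punches.

Next I measure from the depth and confirm in an enlarged crop.

```bash
cat > h.py <<'E'
import numpy as np, cv2
def cloud(c):
    h,w=c["range_z"].shape
    u,v=np.meshgrid(np.arange(w),np.arange(h))
    n=cv2.undistortPoints(np.stack([u,v],-1).reshape(-1,1,2).astype(np.float64),c["K"],c["distortion"]).reshape(h,w,2)
    z=c["range_z"].astype(float)
    P=np.dstack([n*z[...,None],z])
    X=(P-c["t"])@c["R"]
    X[z<=0]=np.nan
    return X
def proj(c,X):
    r,_=cv2.Rodrigues(c["R"]); p,_=cv2.projectPoints(np.atleast_2d(X).astype(float),r,c["t"],c["K"],c["distortion"]); return p.reshape(-1,2)
def circ(p):
    A=np.c_[2*p,np.ones(len(p))]; s=np.linalg.lstsq(A,(p**2).sum(1),rcond=None)[0]
    return s[:2],np.sqrt(s[2]+s[:2]@s[:2])
E
python3 - <<'E'
import pickle,cv2,numpy as np
from h import *
d=pickle.load(open("c0.pkl","rb"))
for n in d:
    c=d[n];X=cloud(c);hsv=cv2.cvtColor(c["image"],cv2.COLOR_RGB2HSV)
    g=(hsv[...,0]>65)&(hsv[...,0]<95)&(hsv[...,1]>80)&(np.abs(X[...,2]-.064)<.006)
    p=X[g][:,:2]; 
    p=p[np.hypot(*(p-np.median(p,0)).T)<.1]
    ce,r=circ(p)
    for _ in range(3):
        k=np.abs(np.hypot(*(p-ce).T)-r)<.006; ce,r=circ(p[k])
    print(n,"tin",ce,r,k.sum(), "table z",np.nanmedian(X[...,2]))
    m=(np.hypot(X[...,0]-ce[0],X[...,1]-ce[1])<.075)&(X[...,2]>.092)
    k,l,st,cc=cv2.connectedComponentsWithStats(m.astype(np.uint8))
    for i in range(1,k):
        if st[i,4]<8: continue
        q=X[l==i]; t=q[q[:,2]>.130]
        print("  handle",cc[i].round(),st[i,4],"mean",q.mean(0).round(4),"top",t.mean(0).round(4) if len(t) else None,len(t),q[:,2].max())
a=cv2.resize(d["top"]["image"][120:240,300:450],None,fx=5,fy=5,interpolation=cv2.INTER_CUBIC)
b=cv2.resize(d["top"]["image"][150:250,95:205],None,fx=5,fy=5,interpolation=cv2.INTER_CUBIC)
s=cv2.resize(d["scene"]["image"][210:340,80:250],None,fx=4,fy=4,interpolation=cv2.INTER_CUBIC)
for n,i in (("rackt",a),("tint",b),("racks",s)): cv2.imwrite(f"pics/{n}.png",i[:,:,::-1])
E
```

```text
scene tin [0.51803332 0.22954949] 0.07111593741503427 152 table z -0.00040126456332079406
  handle [290.  95.] 158 mean [0.4765 0.2449 0.1182] top [0.4749 0.2467 0.1353] 44 0.13882114215217603
  handle [318. 111.] 327 mean [0.5583 0.2334 0.119 ] top [0.5571 0.2354 0.1353] 102 0.1404931103014232
  handle [280. 106.] 161 mean [0.4851 0.1983 0.1183] top [0.4836 0.1997 0.1356] 46 0.13938614286983306
top tin [0.51520154 0.2299111 ] 0.07214875455587119 284 table z 0.0005224587499852204
  handle [148. 176.] 135 mean [0.5577 0.2106 0.1246] top [0.5587 0.2125 0.1367] 72 0.14027812013705346
  handle [124. 181.] 145 mean [0.5483 0.2575 0.1235] top [0.5489 0.2597 0.1365] 72 0.14102993259336072
  handle [153. 216.] 134 mean [0.4807 0.1977 0.1266] top [0.4811 0.1998 0.137 ] 81 0.14156034195509662
  handle [128. 221.] 144 mean [0.4724 0.2439 0.1257] top [0.4728 0.2462 0.1369] 77 0.1400683350638487
```

```bash
sleep 1
```

```text
(no output)
```

View pics/rackt.png

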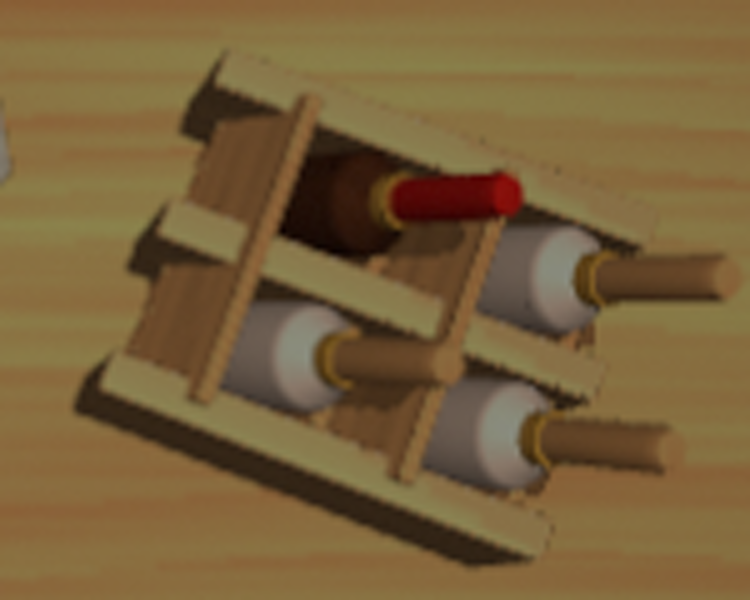

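View pics/tint.png

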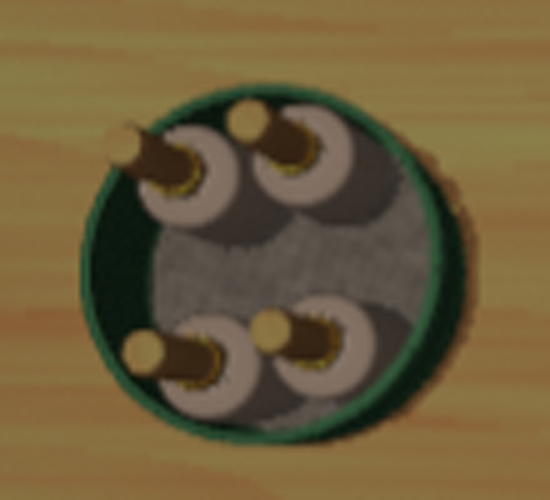

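View pics/racks.png

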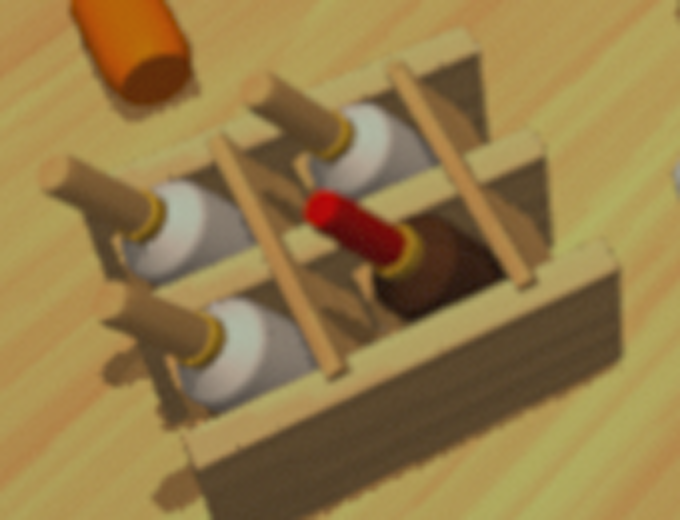

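```bash
cat > rackfit.py <<'E'
import pickle,numpy as np
from h import *
from scipy.optimize import least_squares
def fit(d,guess,dl=28):
    out={}
    for name,(e,b) in guess.items():
        c=d["top"];X=cloud(c)
        E0=X[int(e[1]),int(e[0])];B0=X[int(b[1]),int(b[0])]
        for src in (["top"],["scene"],["top","scene"]):
            P=np.concatenate([cloud(d[s]).reshape(-1,3) for s in src]);P=P[np.isfinite(P[:,0])]
            a=(E0-B0)/np.linalg.norm(E0-B0);p0=B0-[0,0,.009]
            for it in range(4):
                r=P-p0;t=r@a;rad=np.linalg.norm(r-t[:,None]*a,axis=1)
                k=(t>.002)&(t<.05)&(rad<(.016 if it==0 else .0125))&(rad>.004)
                Q=P[k];u=np.cross(a,[1,0,0]);u/=np.linalg.norm(u);v=np.cross(a,u)
                def f(x):
                    aa=a+x[2]*u+x[3]*v;aa/=np.linalg.norm(aa);r=Q-(p0+x[0]*u+x[1]*v)
                    return np.linalg.norm(r-(r@aa)[:,None]*aa,axis=1)-.009
                s=least_squares(f,[0]*4,loss="soft_l1",f_scale=.001);x=s.x
                p0=p0+x[0]*u+x[1]*v;a=a+x[2]*u+x[3]*v;a/=np.linalg.norm(a)
            r=P-p0;t=r@a;rad=np.linalg.norm(r-t[:,None]*a,axis=1)
            tt=np.sort(t[(rad<.010)&(t<.08)])
            end=p0+a*np.percentile(tt[tt>.03],98)
            print(name,src,len(Q),"rms %.4f"%np.sqrt(np.mean(f(x)**2)),"axis",a.round(3),"tilt %.1f az %.1f"%(np.degrees(np.arccos(a[2])),np.degrees(np.arctan2(a[1],a[0]))),"end",end.round(4))
        out[name]=(end,a)
    return out
if __name__=="__main__":
    d=pickle.load(open("c0.pkl","rb"))
    o=fit(d,{"P0":((442,175),(420,176)),"P1":((432,209),(411,208)),"P2":((388,192),(369,191.6)),"wood":((402,159),(383,160))})
    pickle.dump(o,open("rack.pkl","wb"))
E
python3 rackfit.py
```

```text
P0 ['top'] 225 rms 0.0009 axis [-0.164 -0.456  0.875] tilt 29.0 az -109.7 end [ 0.5589 -0.3402  0.1404]
P0 ['scene'] 275 rms 0.0008 axis [-0.177 -0.436  0.882] tilt 28.1 az -112.1 end [ 0.5593 -0.339   0.1398]
P0 ['top', 'scene'] 501 rms 0.0009 axis [-0.172 -0.448  0.877] tilt 28.7 az -111.1 end [ 0.5591 -0.3398  0.1405]
P1 ['top'] 217 rms 0.0009 axis [-0.173 -0.457  0.872] tilt 29.3 az -110.8 end [ 0.4968 -0.3155  0.1408]
P1 ['scene'] 278 rms 0.0014 axis [-0.176 -0.439  0.881] tilt 28.2 az -111.9 end [ 0.4962 -0.3142  0.1393]
P1 ['top', 'scene'] 494 rms 0.0012 axis [-0.173 -0.453  0.874] tilt 29.0 az -110.9 end [ 0.4963 -0.3152  0.1404]
P2 ['top'] 208 rms 0.0012 axis [-0.172 -0.455  0.874] tilt 29.1 az -110.8 end [ 0.5275 -0.2364  0.1406]
P2 ['scene'] 255 rms 0.0015 axis [-0.199 -0.469  0.861] tilt 30.6 az -112.9 end [ 0.5252 -0.2365  0.1399]
P2 ['top', 'scene'] 465 rms 0.0015 axis [-0.191 -0.462  0.866] tilt 30.0 az -112.5 end [ 0.5259 -0.2365  0.1402]
wood ['top'] 202 rms 0.0014 axis [-0.153 -0.458  0.876] tilt 28.9 az -108.5 end [ 0.5898 -0.2613  0.1402]
wood ['scene'] 251 rms 0.0021 axis [-0.588 -0.451  0.671] tilt 47.8 az -142.5 end [ 0.5849 -0.2613  0.1376]
wood ['top', 'scene'] 479 rms 0.0015 axis [-0.209 -0.459  0.864] tilt 30.3 az -114.5 end [ 0.5889 -0.2614  0.1401]
```

The crops confirm it: three white heads with tan handles, and the dark head with the red handle is the wooden one. I start with the front row: P0, then P1, then P2.

```bash
cat > go.py <<'E'
import numpy as np
from scipy.spatial.transform import Rotation as Ro
from rig import robot
def frame(a,jaw_deg):
    """tool z = -a, x closest to horizontal azimuth jaw_deg"""
    z=-np.array(a,float);z/=np.linalg.norm(z)
    x=np.array([np.cos(np.radians(jaw_deg)),np.sin(np.radians(jaw_deg)),0]);x-=z*(x@z);x/=np.linalg.norm(x)
    return np.c_[x,np.cross(z,x),z]
def rel(p,R,s=None):
    s=s or robot.get_state()
    R0=Ro.from_quat(s["tcp_rot"]).as_matrix()
    sh=R0.T@(np.array(p)-s["tcp_pos"])/.25; tu=Ro.from_matrix(R0.T@R).as_rotvec()/(2*np.pi)
    return np.r_[sh,tu].round(4).tolist()
E
python3 - <<'E'
from go import *
a=np.array([-.173,-.445,.878]);a/=np.linalg.norm(a)
R=frame(a,158.7);e=np.array([.559,-.340,.1405])
print(rel(e+.06*a,R), e-.023*a)
E
```

```text
[0.2873, 1.584, 0.141, -0.0741, 0.0339, -0.1342] [ 0.56298131 -0.32975905  0.12029426]
```

```bash
python3 -m jog '[[0.2,0.95,0,-0.074,0.034,-0.134,0.5],[0.2,0.95,0,-0.074,0.034,-0.134,0.5],[0.2,0.95,0,-0.074,0.034,-0.134,0.5],[0.2,0.95,0,-0.074,0.034,-0.134,0.5],[0.2,0.95,0,-0.074,0.034,-0.134,0.5],[0.2,0.95,0,-0.074,0.034,-0.134,0.5],[0.2,0.95,0,-0.074,0.034,-0.134,0.5],[0.2,0.95,0,-0.074,0.034,-0.134,0.5]]'
python3 - <<'E'
from go import *
a=np.array([-.173,-.445,.878]);a/=np.linalg.norm(a)
R=frame(a,158.7);e=np.array([.559,-.340,.1405])
print(rel(e+.06*a,R), e-.023*a)
E
```

```text
time: 0.9
tcp_pos: [0.4063, -0.4406, 0.227]
tcp_rot: [0.18, 0.952, 0.243, 0.044]
ft_force: [0.3, -0.3, -0.4]
opening: 0.0427
[-0.4227, 0.3598, 0.3483, 0.0001, -0.0003, -0.0005] [ 0.56298131 -0.32975905  0.12029426]
```

```bash
python3 -m jog '[[-0.2,0.18,0.1,0,0,0,0.5],[-0.423,0.36,0.2,0,0,0,0.5],[-0.423,0.36,0.3,0,0,0,0.5],[-0.423,0.36,0.348,0,0,0,0.5],[-0.423,0.36,0.348,0,0,0,0.5]]'
python3 - <<'E'
from go import *
from rig import eyes
import cv2
a=np.array([-.173,-.445,.878]);a/=np.linalg.norm(a)
R=frame(a,158.7);e=np.array([.559,-.340,.1405])
print(rel(e-.023*a,R))
for n,(r0,r1,c0,c1) in {"top":(100,260,300,512),"scene":(170,350,50,290)}.items():
    i=eyes.camera(n)["image"][r0:r1,c0:c1]
    cv2.imwrite(f"pics/ap_{n}.png",cv2.resize(i,None,fx=3,fy=3)[:,:,::-1])
E
```

```text
time: 1.4
tcp_pos: [0.5498, -0.3634, 0.1925]
tcp_rot: [0.18, 0.952, 0.242, 0.043]
ft_force: [0.4, -0.6, -0.3]
opening: 0.043
[-0.0018, -0.0108, 0.3229, -0.0001, -0.0007, -0.0003]
```

View pics/ap_top.png

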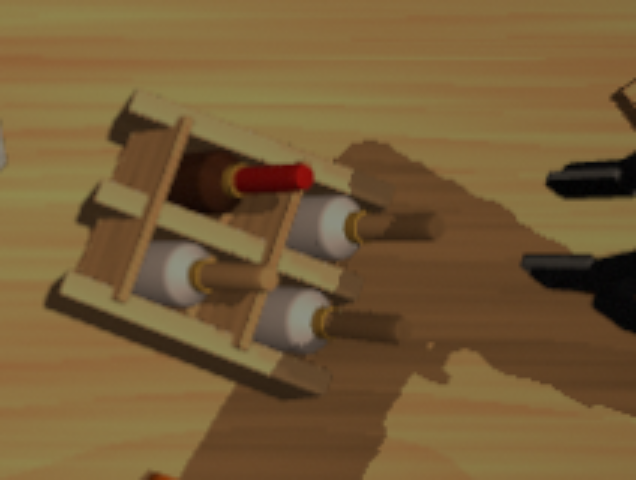

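View pics/ap_scene.png

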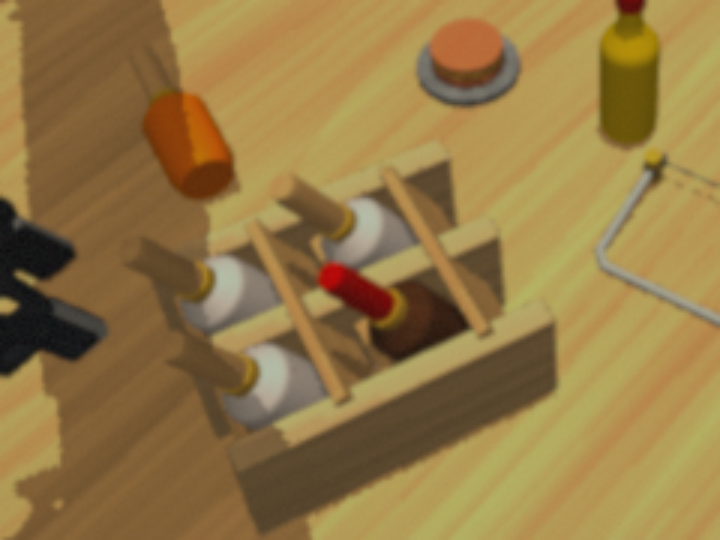

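The open jaws, at (560,180) and (540,262) in the top crop, straddle the line of P0's handle, whose end is at (430,225). I go in.

```bash
python3 -m jog '[[-0.002,-0.01,0.12,0,0,0,0.5],[-0.002,-0.01,0.22,0,0,0,0.5],[-0.002,-0.01,0.29,0,0,0,0.5],[-0.002,-0.01,0.323,0,0,0,0.5],[-0.002,-0.01,0.323,0,0,0,0.5],[-0.002,-0.01,0.323,0,0,0,0],[-0.002,-0.01,0.323,0,0,0,0],[-0.002,-0.01,0.323,0,0,0,0],[-0.002,-0.01,0.323,0,0,0,0],[-0.002,-0.01,0.323,0,0,0,0]]'
cat > look.py <<'E'
import sys,cv2,pickle
from rig import eyes
tag=sys.argv[1]; W={"top":(100,260,300,512),"scene":(170,350,50,290)}
if len(sys.argv)>2 and sys.argv[2]=="tin": W={"top":(120,280,60,272),"scene":(20,200,190,430)}
d={};ims=[]
for n,(r0,r1,c0,c1) in W.items():
    c=eyes.camera(n);d[n]=c
    ims.append(cv2.resize(c["image"][r0:r1,c0:c1],(396,300),interpolation=cv2.INTER_CUBIC))
pickle.dump(d,open(tag+".pkl","wb"))
cv2.imwrite(f"pics/{tag}.png",cv2.hconcat(ims)[:,:,::-1])
E
python3 look.py g0
```

```text
time: 2.5
tcp_pos: [0.5625, -0.3341, 0.1253]
tcp_rot: [0.18, 0.953, 0.24, 0.047]
ft_force: [-0.7, -2.8, 5.8]
opening: 0.0154
```

View pics/g0.png

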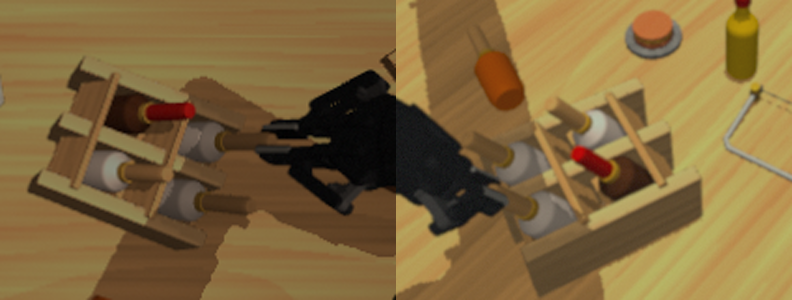

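Run:
```python
import pickle,cv2
d=pickle.load(open("g0.pkl","rb"))
a=cv2.resize(d["top"]["image"][140:230,390:480],(400,400),interpolation=cv2.INTER_CUBIC)
b=cv2.resize(d["scene"]["image"][230:320,60:150],(400,400),interpolation=cv2.INTER_CUBIC)
cv2.imwrite("pics/g0z.png",cv2.convertScaleAbs(cv2.hconcat([a,b])[:,:,::-1],alpha=1.8))
from go import *
s=robot.get_state();print(s["tcp_pos"],s["ft_force"],s["opening"],s["time"])
```

```text
[ 0.56243449 -0.33409966  0.12529142] [-1.56524626 -2.75005074  5.44549646] 0.01520656352549576 2.6
```

View pics/g0z.png

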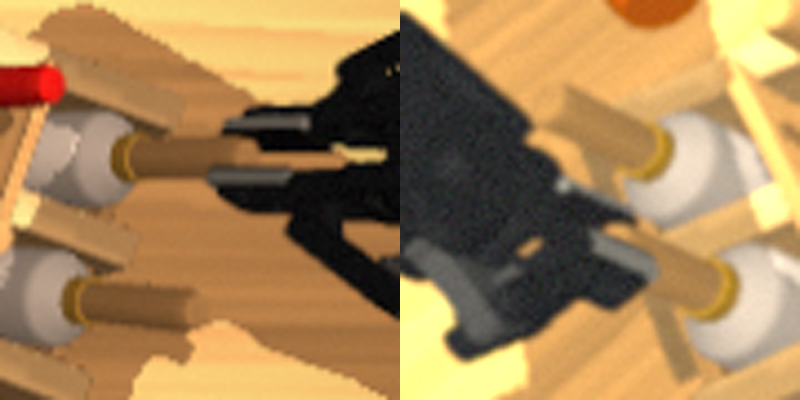

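Run:
```python
import pickle
from go import *
from h import *
d=pickle.load(open("g0.pkl","rb"));s=robot.get_state()
R0=Ro.from_quat(s["tcp_rot"]).as_matrix();p=s["tcp_pos"]
print(R0.round(3))
for n in d:
    X=cloud(d[n]);L=(X-p)@R0
    m=(np.abs(L).max(-1)<.06)&(X[...,2]>.03)
    hsv=cv2.cvtColor(d[n]["image"],cv2.COLOR_RGB2HSV)
    dark=m&(hsv[...,1]<90)&(np.abs(L[...,0])<.045)
    hand=m&(hsv[...,1]>110)&(hsv[...,0]<25)&(np.abs(L[...,0])<.014)&(np.abs(L[...,1])<.03)
    print(n,"dark",dark.sum(),np.nanpercentile(L[dark],[1,50,99],axis=0).round(4).tolist())
    for z0 in np.arange(-.02,.06,.01):
        k=hand&(L[...,2]>z0)&(L[...,2]<z0+.01)
        if k.sum()>3: print("  hand z",z0.round(3),k.sum(),L[k].mean(0).round(4))
    print(n,proj(d[n],[p,p+R0[:,2]*.019,p+R0[:,2]*.023+0,p-R0[:,2]*.023]).round(1).tolist())
```

```text
[[-0.931  0.32   0.175]
 [ 0.365  0.82   0.441]
 [-0.002  0.475 -0.88 ]]
top dark 824 [[-0.0385, -0.0087, -0.0597], [0.0044, 0.0097, -0.0323], [0.0363, 0.023, 0.0587]]
  hand z -0.02 62 [-0.001   0.0036 -0.0144]
  hand z -0.01 40 [ 0.0005  0.0088 -0.0053]
  hand z 0.0 47 [0.0038 0.0075 0.0048]
  hand z 0.01 48 [0.004  0.0073 0.0152]
  hand z 0.02 40 [0.0036 0.0074 0.0249]
  hand z 0.03 61 [0.004  0.0074 0.0354]
  hand z 0.04 18 [0.0027 0.0097 0.0422]
top [[438.8, 175.3], [429.9, 175.3], [428.1, 175.3], [450.2, 175.3]]
scene dark 856 [[-0.0405, -0.0148, -0.059], [-0.012, 0.009, -0.0177], [0.0319, 0.0219, 0.0589]]
  hand z -0.02 19 [ 0.003   0.0068 -0.0132]
  hand z -0.01 25 [ 0.0004  0.0095 -0.006 ]
  hand z 0.0 35 [-0.0041  0.0072  0.0061]
  hand z 0.01 54 [-0.0057  0.0058  0.0147]
  hand z 0.02 47 [-0.0057  0.0052  0.0247]
  hand z 0.03 77 [-0.0048  0.0051  0.0358]
  hand z 0.04 26 [-0.0058  0.0062  0.0422]
scene [[111.5, 288.5], [119.4, 291.9], [121.0, 292.7], [101.5, 284.2]]
```

The handle is centred between the jaws, but only its last ~16 mm is gripped. I open, go deeper and grip again.

```bash
python3 -m jog '[[0,0,0,0,0,0,0.5],[0,0,0,0,0,0,0.5],[0,0,0,0,0,0,0.5]]';  python3 -m jog '[[0,0,0.02,0,0,0,0.5],[0,0,0.03,0,0,0,0.5],[0,0,0.04,0,0,0,0.5],[0,0,0.04,0,0,0,0.5],[0,0,0.04,0,0,0,0.5]]'
```

```text
time: 2.9
tcp_pos: [0.5624, -0.3325, 0.1228]
tcp_rot: [0.18, 0.952, 0.242, 0.045]
ft_force: [-0.5, -0.6, -0.0]
opening: 0.0425
time: 3.4
tcp_pos: [0.5641, -0.3283, 0.1145]
tcp_rot: [0.18, 0.953, 0.241, 0.045]
ft_force: [0.8, 0.3, 0.7]
opening: 0.0426
```

```bash
python3 -m jog '[[0,0,0,0,0,0,0.5],[0,0,0,0,0,0,0.5]]';  python3 -m jog '[[0,0,0.016,0,0,0,0.5],[0,0,0.024,0,0,0,0.5],[0,0,0.024,0,0,0,0.5],[0,0,0.024,0,0,0,0.5]]'
```

```text
time: 3.6
tcp_pos: [0.5642, -0.3285, 0.1148]
tcp_rot: [0.18, 0.953, 0.241, 0.045]
ft_force: [0.7, -0.3, -0.1]
opening: 0.0426
time: 4.0
tcp_pos: [0.5651, -0.3256, 0.1092]
tcp_rot: [0.18, 0.953, 0.241, 0.045]
ft_force: [-0.2, -1.0, -0.3]
opening: 0.043
```

```bash
python3 -m jog '[[0,0,-0.02,0,0,0,0.5],[0,0,-0.02,0,0,0,0],[0,0,-0.02,0,0,0,0],[0,0,-0.02,0,0,0,0],[0,0,-0.02,0,0,0,0],[0,0,-0.02,0,0,0,0]]'; python3 look.py g1;python3 -m jog '[[0,0,0,0,0,0,0],[0,0,0,0,0,0,0]]'
```

```text
time: 4.6
tcp_pos: [0.5644, -0.3284, 0.1144]
tcp_rot: [0.18, 0.953, 0.241, 0.046]
ft_force: [-1.9, -1.3, 4.8]
opening: 0.0163
time: 4.9
tcp_pos: [0.5644, -0.3284, 0.1144]
tcp_rot: [0.18, 0.953, 0.241, 0.046]
ft_force: [-1.6, -1.6, 5.7]
opening: 0.0159
```

View pics/g1.png

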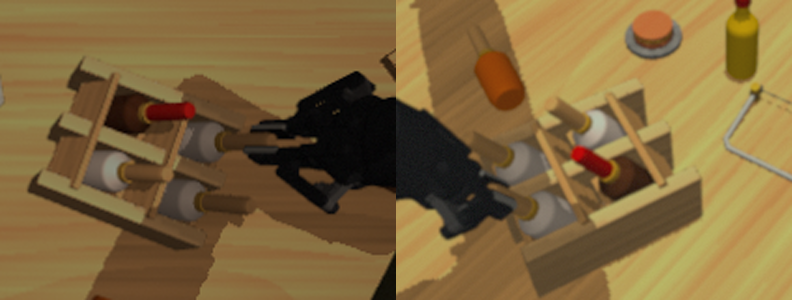

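Gripped deeper now. I pull it out along the axis.

```bash
python3 -m jog '[[0,0,-0.04,0,0,0,0],[0,0,-0.1,0,0,0,0],[0,0,-0.18,0,0,0,0],[0,0,-0.28,0,0,0,0],[0,0,-0.38,0,0,0,0],[0,0,-0.46,0,0,0,0],[0,0,-0.46,0,0,0,0]]'; python3 look.py g2
python3 - <<'E'
from go import *
print(rel([.50,.25,.29],frame([0,0,1],190)))
E
```

```text
time: 5.6
tcp_pos: [0.5442, -0.3812, 0.2183]
tcp_rot: [0.18, 0.953, 0.24, 0.048]
ft_force: [-0.4, 0.2, -1.6]
opening: 0.0157
[1.083, 2.1462, 0.8209, 0.0771, 0.0216, -0.0854]
```

View pics/g2.png

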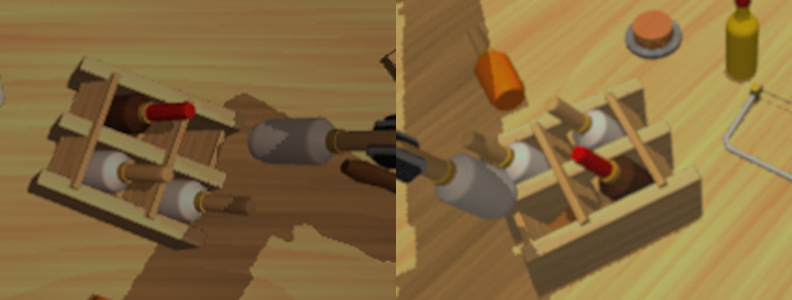

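Run:
```python
from go import *
print(rel([.54,-.33,.31],frame([0,0,1],190)),rel([.53,-.16,.31],frame([0,0,1],190)))
```

```text
[0.0881, 0.3368, -0.2519, 0.0771, 0.0216, -0.0854] [0.3733, 0.8806, 0.0431, 0.0771, 0.0216, -0.0854]
```

```bash
python3 -m jog '[[0.02,0.12,-0.2,0.02,0.005,-0.02,0],[0.05,0.25,-0.25,0.04,0.01,-0.04,0],[0.09,0.337,-0.252,0.06,0.015,-0.06,0],[0.15,0.46,-0.2,0.077,0.022,-0.085,0],[0.2,0.6,-0.12,0.077,0.022,-0.085,0],[0.28,0.74,-0.04,0.077,0.022,-0.085,0],[0.373,0.88,0.043,0.077,0.022,-0.085,0],[0.373,0.88,0.043,0.077,0.022,-0.085,0]]'
python3 - <<'E'
from go import *
print(rel([.507,.05,.31],frame([0,0,1],190)),rel([.507,.275,.31],frame([0,0,1],190)))
E
```

```text
time: 6.5
tcp_pos: [0.5294, -0.1546, 0.3089]
tcp_rot: [-0.09, 0.996, 0.001, -0.002]
ft_force: [0.6, -0.8, -0.8]
opening: 0.0161
[-0.0587, 0.8211, -0.002, 0.0005, -0.0006, 0.001] [-0.2205, 1.7064, 0.0003, 0.0005, -0.0006, 0.001]
```

```bash
python3 -m jog '[[-0.02,0.15,0,0,0,0,0],[-0.03,0.34,0,0,0,0,0],[-0.05,0.54,0,0,0,0,0],[-0.07,0.74,0,0,0,0,0],[-0.09,0.9,0,0,0,0,0],[-0.1,0.98,0,0,0,0,0]]'; python3 -m jog '[[-0.02,0.17,0,0,0,0,0],[-0.05,0.35,0,0,0,0,0],[-0.09,0.53,0,0,0,0,0],[-0.12,0.66,0,0,0,0,0],[-0.12,0.72,0,0,0,0,0],[-0.12,0.72,0,0,0,0,0],[-0.12,0.72,0,0,0,0,0]]'; python3 look.py t1 tin
python3 - <<'E'
from go import *
print(rel([.508,.2755,.31],frame([0,0,1],190)))
E
```

```text
time: 7.1
tcp_pos: [0.5114, 0.0888, 0.3085]
tcp_rot: [-0.088, 0.996, 0.001, -0.003]
ft_force: [1.4, -0.3, -1.5]
opening: 0.0161
time: 7.8
tcp_pos: [0.5106, 0.2676, 0.3098]
tcp_rot: [-0.087, 0.996, -0.0, -0.002]
ft_force: [-0.0, -0.3, -1.5]
opening: 0.0162
[0.0056, 0.0356, 0.0026, 0.0002, -0.0004, -0.0003]
```

View pics/t1.png

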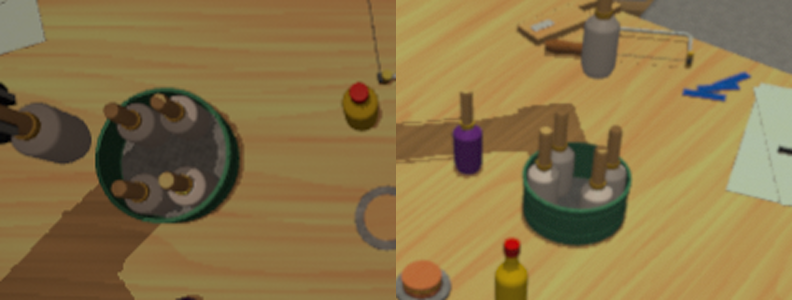

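```bash
cat > meas.py <<'E'
import sys,pickle
from go import *
from h import *
from scipy.optimize import least_squares
def cyl(P,p0,a,r,t0,t1,tol):
    a=np.array(a,float)/np.linalg.norm(a);p0=np.array(p0,float)
    for it in range(5):
        q=P-p0;t=q@a;rad=np.linalg.norm(q-t[:,None]*a,axis=1)
        k=(t>t0)&(t<t1)&(np.abs(rad-r)<(tol if it<2 else .5*tol));Q=P[k]
        if len(Q)<15:return None
        u=np.cross(a,[0,1,0]);u/=np.linalg.norm(u);v=np.cross(a,u)
        def f(x):
            aa=a+x[2]*u+x[3]*v;aa/=np.linalg.norm(aa);w=Q-(p0+x[0]*u+x[1]*v)
            return np.linalg.norm(w-(w@aa)[:,None]*aa,axis=1)-r
        x=least_squares(f,[0]*4,loss="soft_l1",f_scale=.001).x
        p0=p0+x[0]*u+x[1]*v;a=a+x[2]*u+x[3]*v;a/=np.linalg.norm(a)
    return p0,a,len(Q)
def held(d,s=None):
    s=s or robot.get_state();R0=Ro.from_quat(s["tcp_rot"]).as_matrix();p=s["tcp_pos"];z=R0[:,2]
    res=[]
    for n in d:
        X=cloud(d[n]);P=X[np.isfinite(X[...,0])]
        t=(P-p)@z;rad=np.linalg.norm(P-p-t[:,None]*z,axis=1)
        Z=t[(rad<.026)&(t<.15)&(t>.03)]; bot=np.percentile(Z,99.5)
        r=cyl(P,p,z,.022,.045,.085,.008)
        if r:
            p0,a,m=r;p0=p0+a*((p-p0)@a)
            b=p0+a*.105
            print(n,"held: axis tool-xy offset at TCP mm",((p0-p)@R0[:,:2]*1e3).round(1),"world",((p0-p)*1e3).round(1),"tilt vs vertical deg x,y",np.degrees(-a[:2]).round(2),"bottom t %.4f"%bot,"bottom xy",b[:2].round(4),m)
def tin(d,zlo=.06):
    for n in d:
        c=d[n];X=cloud(c);hsv=cv2.cvtColor(c["image"],cv2.COLOR_RGB2HSV)
        g=(hsv[...,0]>65)&(hsv[...,0]<95)&(hsv[...,1]>80)&(np.abs(X[...,2]-.064)<.006)
        q=X[g][:,:2];q=q[np.hypot(*(q-[.517,.23]).T)<.085];ce=np.array([.517,.23])
        for _ in range(5):
            k=np.abs(np.hypot(*(q-ce).T)-.072)<.006
            ce=least_squares(lambda x:np.hypot(*(q[k]-x).T)-.0722,ce,loss="soft_l1",f_scale=.001).x
        print(n,"tin",ce.round(4),k.sum())
        P=X[np.isfinite(X[...,0])]
        m=(np.hypot(X[...,0]-ce[0],X[...,1]-ce[1])<.065)&(X[...,2]>.131)&(X[...,2]<.146)
        kk,l,st,cc=cv2.connectedComponentsWithStats(m.astype(np.uint8))
        for i in range(1,kk):
            if st[i,4]<12: continue
            t=X[l==i].mean(0)
            r=cyl(P,[t[0],t[1],.11],[0,0,1],.009,-.02,.02,.006)
            if r:
                p0,a,mm=r; top=p0+a*(.139-p0[2])/a[2]; base=p0+a*(.004-p0[2])/a[2]
                mid=(p0+a*(.11-p0[2])/a[2])[:2]-ce
                print("  punch",cc[i].round(),"handle mid rel",(mid*1e3).round(1),"r %.1f ang %.1f"%(np.hypot(*mid)*1e3,np.degrees(np.arctan2(mid[1],mid[0]))),"tilt",np.degrees(np.arccos(a[2])).round(1),"toprel",((t[:2]-ce)*1e3).round(1),st[i,4],"zmax %.4f"%X[l==i][:,2].max(),mm)
if __name__=="__main__":
    d=pickle.load(open(sys.argv[1]+".pkl","rb"))
    if "held" in sys.argv: held(d)
    tin(d)
E
python3 meas.py t1 held
```

```text
top held: axis tool-xy offset at TCP mm [0.7 3.8] world [-1.3  3.6 -0.1] tilt vs vertical deg x,y [-0.36  1.43] bottom t 0.1032 bottom xy [0.5102 0.268 ] 372
scene held: axis tool-xy offset at TCP mm [2.9 2.3] world [-3.2  1.8 -0.1] tilt vs vertical deg x,y [-2.11  0.14] bottom t 0.1081 bottom xy [0.5115 0.2685] 397
top tin [0.515  0.2299] 307
  punch [145. 174.] handle mid rel [ 45.1 -15.3] r 47.7 ang -18.7 tilt 0.6 toprel [ 43.6 -17.2] 70 zmax 0.1407 68
  punch [120. 179.] handle mid rel [35.8 31.8] r 47.8 ang 41.6 tilt 0.6 toprel [33.9 30.1] 69 zmax 0.1410 74
  punch [150. 216.] handle mid rel [-33.2 -28.3] r 43.6 ang -139.6 tilt 0.6 toprel [-33.9 -30. ] 78 zmax 0.1407 56
  punch [124. 220.] handle mid rel [-41.8  18.4] r 45.7 ang 156.2 tilt 0.5 toprel [-42.2  16.5] 76 zmax 0.1413 69
scene tin [0.5178 0.2308] 188
  punch [290.  88.] handle mid rel [-44.5  18.9] r 48.3 ang 157.0 tilt 1.1 toprel [-43.3  16.5] 40 zmax 0.1390 115
  punch [323.  98.] handle mid rel [32.8 32.5] r 46.1 ang 44.7 tilt 1.4 toprel [34.4 29.1] 43 zmax 0.1401 111
  punch [281.  99.] handle mid rel [-36.1 -27.2] r 45.2 ang -143.0 tilt 2.2 toprel [-34.3 -30.4] 44 zmax 0.1394 115
  punch [314. 110.] handle mid rel [ 42.2 -14.8] r 44.7 ang -19.4 tilt 1.1 toprel [ 44.  -17.5] 49 zmax 0.1394 127
```

In the top view the four standing punches sit at about r=45–47 mm, at angles -21°, 41°, 159° and -139°. The free ring places are therefore near 100° and 280°. I'll put the held punch in the 100° place.

```bash
python3 -m jog '[[0.004,0.033,0.06,0,0,0,0],[0.004,0.033,0.18,0,0,0,0],[0.004,0.033,0.3,0,0,0,0],[0.004,0.033,0.4,0,0,0,0],[0.004,0.033,0.47,0,0,0,0],[0.004,0.033,0.5,0,0,0,0],[0.004,0.033,0.5,0,0,0,0],[0.004,0.033,0.5,0,0,0,0]]'; python3 look.py t2 tin;python3 meas.py t2 held
```

```text
time: 8.7
tcp_pos: [0.5086, 0.2758, 0.187]
tcp_rot: [-0.086, 0.996, 0.001, -0.001]
ft_force: [-0.1, 0.3, -0.7]
opening: 0.0157
top held: axis tool-xy offset at TCP mm [0.3 1.6] world [-0.6  1.5 -0. ] tilt vs vertical deg x,y [-0.14  0.92] bottom t 0.1235 bottom xy [0.5083 0.276 ] 207
scene held: axis tool-xy offset at TCP mm [0.8 1.4] world [-1.1  1.2  0. ] tilt vs vertical deg x,y [-0.48 -0.68] bottom t 0.1455 bottom xy [0.5084 0.2786] 295
top tin [0.5151 0.23  ] 236
  punch [145. 174.] handle mid rel [ 45.  -15.4] r 47.6 ang -18.9 tilt 0.4 toprel [ 43.5 -17. ] 68 zmax 0.1403 68
  punch [120. 179.] handle mid rel [35.7 31.6] r 47.7 ang 41.6 tilt 0.5 toprel [33.8 30.1] 69 zmax 0.1405 75
  punch [116. 203.] handle mid rel [-10.8  33.1] r 34.8 ang 108.0 tilt 2.1 toprel [-11.   33.3] 142 zmax 0.1460 89
  punch [150. 215.] handle mid rel [-33.3 -28.3] r 43.7 ang -139.6 tilt 0.5 toprel [-33.8 -29.8] 77 zmax 0.1410 58
  punch [124. 220.] handle mid rel [-41.8  18.4] r 45.7 ang 156.3 tilt 0.4 toprel [-42.2  16.3] 77 zmax 0.1412 68
scene tin [0.5175 0.231 ] 173
  punch [310.  89.] handle mid rel [-3.7 34. ] r 34.2 ang 96.3 tilt 10.4 toprel [-1.8 33.4] 142 zmax 0.1458 135
  punch [290.  88.] handle mid rel [-44.   18.4] r 47.7 ang 157.3 tilt 0.2 toprel [-41.7  15.1] 44 zmax 0.1405 114
  punch [323.  98.] handle mid rel [33.1 32.2] r 46.2 ang 44.2 tilt 0.5 toprel [34.7 28.8] 46 zmax 0.1385 109
  punch [281.  99.] handle mid rel [-35.9 -27.3] r 45.1 ang -142.7 tilt 0.4 toprel [-34.2 -30.1] 44 zmax 0.1385 122
  punch [314. 110.] handle mid rel [ 42.4 -14.8] r 44.9 ang -19.2 tilt 0.9 toprel [ 44.4 -17.8] 49 zmax 0.1408 126
```

View pics/t2.png

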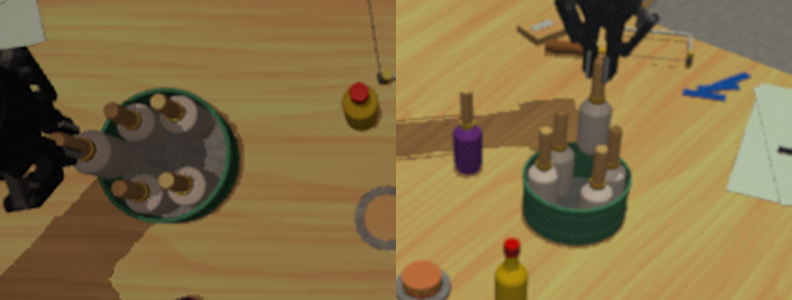

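The held punch hangs over the gap, with its bottom about (-8,+46.8) mm from the tin's centre in both views. I lower it slowly and watch the force.

```bash
python3 -m jog '[[0,-0.003,0.03,0,0,0,0],[0,-0.003,0.06,0,0,0,0],[0,-0.003,0.09,0,0,0,0],[0,-0.003,0.12,0,0,0,0],[0,-0.003,0.14,0,0,0,0]]'; python3 -m jog '[[0,0,0.02,0,0,0,0],[0,0,0.04,0,0,0,0],[0,0,0.06,0,0,0,0]]'; python3 -m jog '[[0,0,0.02,0,0,0,0],[0,0,0.04,0,0,0,0],[0,0,0.06,0,0,0,0]]'
```

```text
time: 9.3
tcp_pos: [0.5078, 0.2753, 0.1493]
tcp_rot: [-0.087, 0.996, 0.0, -0.002]
ft_force: [0.9, 0.3, -2.3]
opening: 0.0161
time: 9.6
tcp_pos: [0.508, 0.2754, 0.1351]
tcp_rot: [-0.087, 0.996, 0.0, -0.001]
ft_force: [0.1, -0.3, -1.3]
opening: 0.0163
time: 9.9
tcp_pos: [0.508, 0.2754, 0.1201]
tcp_rot: [-0.087, 0.996, 0.0, -0.001]
ft_force: [1.0, -0.0, -1.8]
opening: 0.0166
```

Free so far. Last centimetre in small steps until contact with the floor.

```bash
python3 -m jog '[[0,0,0.01,0,0,0,0],[0,0,0.02,0,0,0,0]]'; python3 -m jog '[[0,0,0.01,0,0,0,0],[0,0,0.02,0,0,0,0]]';python3 -m jog '[[0,0,0.008,0,0,0,0],[0,0,0.008,0,0,0,0]]'
```

```text
time: 10.1
tcp_pos: [0.5079, 0.2753, 0.1152]
tcp_rot: [-0.087, 0.996, 0.0, -0.002]
ft_force: [-0.9, 0.3, -1.3]
opening: 0.0157
time: 10.3
tcp_pos: [0.5083, 0.2753, 0.1115]
tcp_rot: [-0.087, 0.996, 0.0, -0.001]
ft_force: [-1.8, -1.7, 10.4]
opening: 0.0163
time: 10.5
tcp_pos: [0.5087, 0.2755, 0.1116]
tcp_rot: [-0.087, 0.996, 0.001, 0.0]
ft_force: [-2.9, -0.2, 9.2]
opening: 0.0163
```

```bash
python3 look.py t3 tin
python3 - <<'E'
import pickle
from h import *
d=pickle.load(open("t3.pkl","rb"))
for n,ce in (("top",(.515,.23)),("scene",(.5176,.2309))):
    X=cloud(d[n]);hsv=cv2.cvtColor(d[n]["image"],cv2.COLOR_RGB2HSV)
    for nm,o in dict(A=(44,-17.3),B=(34.2,29.6),C=(-34.1,-30.2),D=(-42.8,16.5),E=(-8,46)).items():
        q=np.hypot(X[...,0]-ce[0]-o[0]/1e3,X[...,1]-ce[1]-o[1]/1e3)
        # radial shoulder ring 18..22 mm : top of the head
        m=(q<.021)&(q>.016)&(X[...,2]>.05)&(X[...,2]<.09)&(hsv[...,1]<70)
        print(n,nm,m.sum(),np.nanpercentile(X[m][:,2],[50,90]).round(4) if m.sum() else None)
E
```

```text
top A 152 [0.0692 0.0734]
top B 158 [0.0684 0.0727]
top C 150 [0.0694 0.0731]
top D 135 [0.0699 0.0736]
top E 108 [0.0711 0.074 ]
scene A 115 [0.0662 0.0718]
scene B 78 [0.0654 0.0715]
scene C 149 [0.0629 0.0707]
scene D 76 [0.0646 0.071 ]
scene E 59 [0.0668 0.0724]
```

View pics/t3.png

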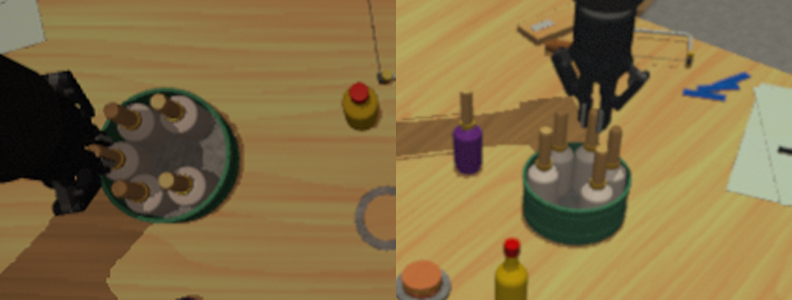

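E's head is level with its neighbours (within ~1 mm), so it stands on the floor. I release and rise.

```bash
python3 -m jog '[[0,0,-0.008,0,0,0,0],[0,0,-0.008,0,0,0,0.35],[0,0,-0.008,0,0,0,0.35],[0,0,-0.008,0,0,0,0.35],[0,0,-0.06,0,0,0,0.35],[0,0,-0.14,0,0,0,0.35],[0,0,-0.3,0,0,0,0.35],[0,0,-0.5,0,0,0,0.35],[0,0,-0.68,0,0,0,0.5],[0,0,-0.68,0,0,0,0.5]]'
python3 - <<'E'
from go import *
print(rel([.52,.05,.29],frame([0,0,1],175)))
E
```

```text
time: 11.6
tcp_pos: [0.5104, 0.2755, 0.288]
tcp_rot: [-0.086, 0.996, 0.003, 0.004]
ft_force: [-0.7, -0.9, 1.3]
opening: 0.043
[0.117, -0.895, -0.0144, 0.0011, 0.0013, 0.0414]
```

```bash
python3 -m jog '[[0.02,-0.15,0,0,0,0.01,0.5],[0.05,-0.35,0,0,0,0.02,0.5],[0.08,-0.55,0,0,0,0.03,0.5],[0.1,-0.75,0,0,0,0.035,0.5],[0.12,-0.92,0,0,0,0.041,0.5],[0.12,-0.98,0,0,0,0.041,0.5]]'; python3 look.py t4 tin; python3 meas.py t4
python3 - <<'E'
from go import *
a=np.array([-.173,-.445,.878]);a/=np.linalg.norm(a)
R=frame(a,158.7);e=np.array([.4965,-.3153,.1405])
print(rel(e+.06*a,R),rel([.48,-.18,.29],R))
E
```

```text
time: 12.2
tcp_pos: [0.5209, 0.0253, 0.2801]
tcp_rot: [0.044, 0.999, 0.0, -0.0]
ft_force: [0.4, -0.5, 0.2]
opening: 0.0428
top tin [0.5152 0.2301] 249
  punch [145. 174.] handle mid rel [ 44.9 -15.6] r 47.6 ang -19.1 tilt 0.3 toprel [ 43.3 -17.4] 66 zmax 0.1411 65
  punch [122. 181.] handle mid rel [35.7 31.5] r 47.6 ang 41.5 tilt 0.5 toprel [29.8 26.9] 18 zmax 0.1388 70
  punch [111. 201.] handle mid rel [-7.6 45.9] r 46.5 ang 99.4 tilt 0.4 toprel [-8.5 44. ] 81 zmax 0.1419 79
  punch [150. 215.] handle mid rel [-33.4 -28.5] r 43.9 ang -139.6 tilt 0.3 toprel [-33.8 -29.9] 78 zmax 0.1415 59
  punch [124. 220.] handle mid rel [-42.  18.] r 45.7 ang 156.8 tilt 0.0 toprel [-42.5  16.1] 76 zmax 0.1420 71
scene tin [0.5176 0.2308] 163
  punch [290.  88.] handle mid rel [-44.2  18.2] r 47.8 ang 157.6 tilt 0.7 toprel [-42.7  16. ] 41 zmax 0.1394 120
  punch [310.  88.] handle mid rel [-10.6  46.4] r 47.6 ang 102.8 tilt 1.2 toprel [-8.9 43.6] 40 zmax 0.1393 108
  punch [323.  98.] handle mid rel [32.9 31.9] r 45.8 ang 44.2 tilt 2.5 toprel [33.6 30. ] 41 zmax 0.1390 108
  punch [281.  99.] handle mid rel [-36.2 -27.5] r 45.4 ang -142.8 tilt 0.8 toprel [-34.2 -30.6] 44 zmax 0.1390 117
  punch [314. 110.] handle mid rel [ 42.5 -14.6] r 44.9 ang -19.0 tilt 1.3 toprel [ 44.  -17.6] 47 zmax 0.1402 124
[0.0109, -1.4822, 0.3438, -0.0787, -0.0115, 0.0443] [0.0924, -0.8386, -0.0429, -0.0787, -0.0115, 0.0443]
```

View pics/t4.png

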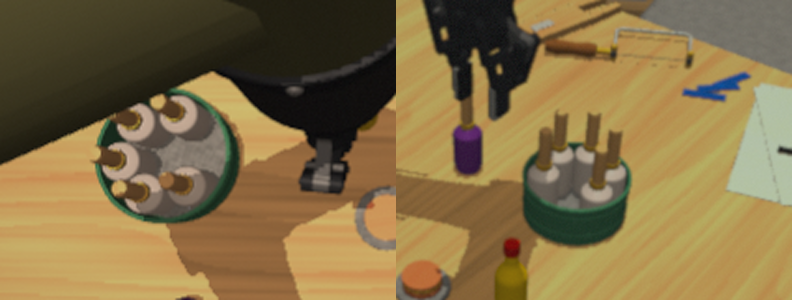

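Five punches are upright in the tin, the new one at its place (angle ~100°). On to P1.

```bash
python3 -m jog '[[0.02,-0.15,-0.04,-0.01,0,0.01,0.5],[0.04,-0.33,-0.04,-0.03,-0.003,0.02,0.5],[0.07,-0.52,-0.04,-0.05,-0.006,0.03,0.5],[0.09,-0.7,-0.04,-0.07,-0.01,0.04,0.5],[0.09,-0.84,-0.04,-0.079,-0.0115,0.044,0.5],[0.09,-0.84,-0.04,-0.079,-0.0115,0.044,0.5],[0.09,-0.84,-0.04,-0.079,-0.0115,0.044,0.5],[0.09,-0.84,-0.04,-0.079,-0.0115,0.044,0.5]]'
python3 - <<'E'
from go import *
a=np.array([-.173,-.445,.878]);a/=np.linalg.norm(a)
R=frame(a,158.7);e=np.array([.4965,-.3153,.1405])
print(rel(e+.06*a,R))
E
```

```text
time: 13.1
tcp_pos: [0.4816, -0.1774, 0.2885]
tcp_rot: [0.176, 0.953, 0.243, 0.044]
ft_force: [0.7, 0.3, 0.0]
opening: 0.0426
[-0.2526, -0.7166, 0.0431, 0.0001, -0.0006, 0.0008]
```

```bash
python3 -m jog '[[-0.06,-0.15,0,0,0,0,0.5],[-0.12,-0.33,0,0,0,0,0.5],[-0.18,-0.5,0,0,0,0,0.5],[-0.23,-0.65,0,0,0,0,0.5],[-0.253,-0.717,0.03,0,0,0,0.5],[-0.253,-0.717,0.043,0,0,0,0.5],[-0.253,-0.717,0.043,0,0,0,0.5],[-0.253,-0.717,0.043,0,0,0,0.5]]'; python3 look.py g3
python3 - <<'E'
from go import *
a=np.array([-.173,-.445,.878]);a/=np.linalg.norm(a)
R=frame(a,158.7);e=np.array([.4965,-.3153,.1405])
print(rel(e-.03*a,R), e-.03*a)
E
```

```text
time: 13.9
tcp_pos: [0.4864, -0.3416, 0.1947]
tcp_rot: [0.175, 0.953, 0.243, 0.045]
ft_force: [-0.1, -0.1, 0.9]
opening: 0.043
[-0.0003, -0.0025, 0.3662, 0.0001, -0.0002, 0.001] [ 0.50169302 -0.30194224  0.11414468]
```

View pics/g3.png

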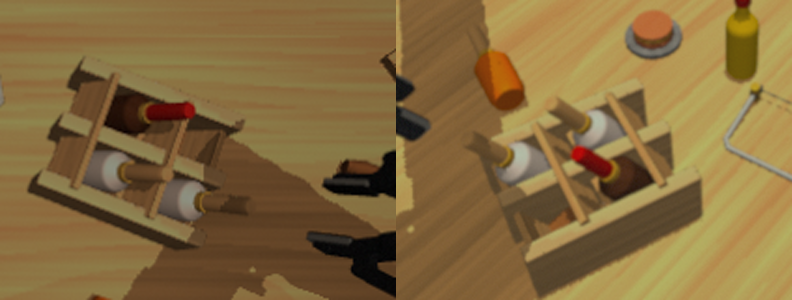

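The jaws at (335,185) and (320,238) straddle the line of P1's handle, whose end is at (240,205). I go in and grip.

```bash
python3 -m jog '[[0,-0.002,0.1,0,0,0,0.5],[0,-0.002,0.2,0,0,0,0.5],[0,-0.002,0.28,0,0,0,0.5],[0,-0.002,0.34,0,0,0,0.5],[0,-0.002,0.366,0,0,0,0.5],[0,-0.002,0.366,0,0,0,0.5],[0,-0.002,0.366,0,0,0,0.5]]'
python3 - <<'E'
from go import *
a=np.array([-.173,-.445,.878]);a/=np.linalg.norm(a)
R=frame(a,158.7);e=np.array([.4965,-.3153,.1405])
print(rel(e-.031*a,R))
E
```

```text
time: 14.7
tcp_pos: [0.501, -0.3033, 0.1136]
tcp_rot: [0.177, 0.953, 0.243, 0.045]
ft_force: [0.3, -0.2, 0.3]
opening: 0.0428
[-0.0005, 0.0065, 0.0048, 0.0001, -0.0003, 0.0007]
```

```bash
python3 -m jog '[[0,0.005,0.005,0,0,0,0],[0,0.005,0.005,0,0,0,0],[0,0.005,0.005,0,0,0,0],[0,0.005,0.005,0,0,0,0],[0,0.005,0.005,0,0,0,0],[0,0.005,0.005,0,0,0,0]]'; python3 -m jog '[[0,0,-0.04,0,0,0,0],[0,0,-0.1,0,0,0,0],[0,0,-0.18,0,0,0,0],[0,0,-0.28,0,0,0,0],[0,0,-0.38,0,0,0,0],[0,0,-0.46,0,0,0,0],[0,0,-0.46,0,0,0,0]]'; python3 look.py g4
python3 - <<'E'
from go import *
R=frame([0,0,1],190)
print(rel([.48,-.30,.31],R),rel([.50,-.14,.31],R))
E
```

```text
time: 15.3
tcp_pos: [0.5016, -0.3017, 0.1128]
tcp_rot: [0.177, 0.953, 0.243, 0.045]
ft_force: [-0.4, -0.9, 6.0]
opening: 0.0163
time: 16.0
tcp_pos: [0.4815, -0.355, 0.2161]
tcp_rot: [0.177, 0.953, 0.241, 0.046]
ft_force: [-0.6, -0.2, -0.8]
opening: 0.0162
[0.0829, 0.3577, -0.249, 0.0776, 0.0213, -0.0845] [0.2383, 0.907, 0.0512, 0.0776, 0.0213, -0.0845]
```

View pics/g4.png

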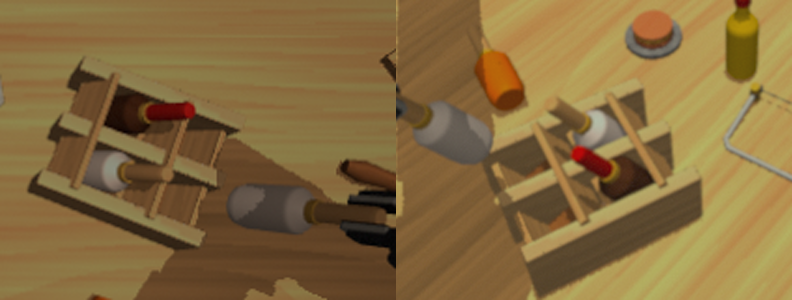

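P1 is out. I carry it to the other ring place at about 280°.

```bash
python3 -m jog '[[0.02,0.12,-0.2,0.02,0.005,-0.02,0],[0.05,0.25,-0.25,0.04,0.01,-0.04,0],[0.08,0.357,-0.25,0.06,0.015,-0.06,0],[0.11,0.48,-0.19,0.0776,0.021,-0.0845,0],[0.15,0.62,-0.11,0.0776,0.021,-0.0845,0],[0.2,0.76,-0.03,0.0776,0.021,-0.0845,0],[0.238,0.9,0.051,0.0776,0.021,-0.0845,0],[0.238,0.907,0.051,0.0776,0.021,-0.0845,0]]'
python3 - <<'E'
from go import *
print(rel([.516,.08,.31],frame([0,0,1],190)),rel([.524,.184,.31],frame([0,0,1],190)))
E
```

```text
time: 16.9
tcp_pos: [0.5001, -0.135, 0.3084]
tcp_rot: [-0.09, 0.996, 0.001, -0.0]
ft_force: [0.3, 0.1, -1.5]
opening: 0.0163
[-0.2175, 0.8343, -0.0053, 0.0002, -0.0, 0.0011] [-0.3239, 1.2377, -0.0047, 0.0002, -0.0, 0.0011]
```

```bash
python3 -m jog '[[-0.04,0.15,0,0,0,0,0],[-0.09,0.34,0,0,0,0,0],[-0.14,0.54,0,0,0,0,0],[-0.19,0.74,0,0,0,0,0],[-0.23,0.9,0,0,0,0,0],[-0.25,0.98,0,0,0,0,0]]'; python3 -m jog '[[-0.03,0.1,0,0,0,0,0],[-0.06,0.2,0,0,0,0,0],[-0.07,0.25,0,0,0,0,0],[-0.07,0.25,0,0,0,0,0],[-0.07,0.25,0,0,0,0,0]]'; python3 look.py t5 tin; python3 meas.py t5 held
python3 - <<'E'
from go import *
print(rel([.524,.184,.31],frame([0,0,1],190)))
E
```

```text
time: 17.5
tcp_pos: [0.5183, 0.1158, 0.308]
tcp_rot: [-0.089, 0.996, -0.0, -0.001]
ft_force: [-0.0, 0.0, -1.8]
opening: 0.0161
time: 18.0
tcp_pos: [0.5252, 0.1766, 0.3095]
tcp_rot: [-0.087, 0.996, -0.001, 0.0]
ft_force: [0.5, -0.1, -2.3]
opening: 0.0159
top held: axis tool-xy offset at TCP mm [0.1 0.9] world [-0.3  0.8 -0. ] tilt vs vertical deg x,y [-0.22  0.77] bottom t 0.0927 bottom xy [0.5255 0.1755] 241
scene held: axis tool-xy offset at TCP mm [0.4 2.5] world [-0.8  2.4 -0.1] tilt vs vertical deg x,y [-0.6   1.39] bottom t 0.1044 bottom xy [0.5257 0.1759] 414
top tin [0.5152 0.2298] 211
  punch [150. 215.] handle mid rel [-33.5 -28.2] r 43.8 ang -139.9 tilt 0.4 toprel [-33.9 -29.8] 77 zmax 0.1414 56
  punch [124. 220.] handle mid rel [-42.2  18.2] r 45.9 ang 156.6 tilt 0.4 toprel [-42.6  16.2] 76 zmax 0.1412 72
scene tin [0.5176 0.2304] 164
  punch [310.  88.] handle mid rel [-10.5  47.1] r 48.3 ang 102.6 tilt 2.3 toprel [-9.1 43.7] 40 zmax 0.1390 114
  punch [289.  90.] handle mid rel [-44.7  18.9] r 48.5 ang 157.1 tilt 0.7 toprel [-41.1  12.4] 15 zmax 0.1358 112
  punch [323.  98.] handle mid rel [32.8 32.3] r 46.0 ang 44.6 tilt 0.6 toprel [34.3 29.8] 45 zmax 0.1386 113
  punch [280.  99.] handle mid rel [-36.2 -27.1] r 45.2 ang -143.2 tilt 2.2 toprel [-34.5 -30.1] 44 zmax 0.1390 116
  punch [314. 110.] handle mid rel [ 41.9 -14. ] r 44.2 ang -18.5 tilt 0.7 toprel [ 44.1 -16.9] 47 zmax 0.1404 126
[-0.0001, 0.0322, 0.0008, -0.0001, 0.0003, -0.0001]
```

View pics/t5.png

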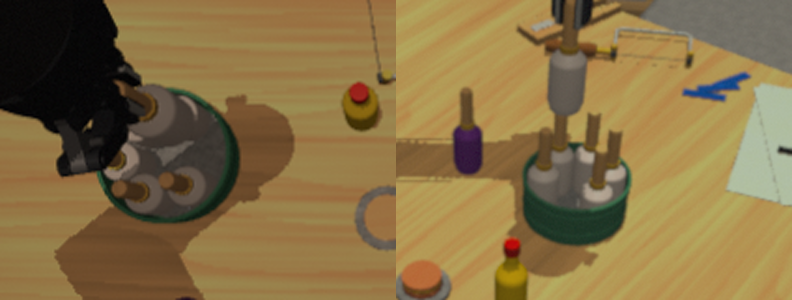

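```bash
python3 -m jog '[[-0.003,0.034,0.06,0,0,0,0],[-0.003,0.034,0.18,0,0,0,0],[-0.003,0.034,0.3,0,0,0,0],[-0.003,0.034,0.4,0,0,0,0],[-0.003,0.034,0.47,0,0,0,0],[-0.003,0.034,0.5,0,0,0,0],[-0.003,0.034,0.5,0,0,0,0],[-0.003,0.034,0.5,0,0,0,0]]'; python3 look.py t6 tin;python3 meas.py t6 held
```

```text
time: 18.9
tcp_pos: [0.5252, 0.1853, 0.1861]
tcp_rot: [-0.087, 0.996, -0.0, 0.002]
ft_force: [0.7, -0.1, -1.1]
opening: 0.0165
top held: axis tool-xy offset at TCP mm [ 0.3 -0.3] world [-0.3 -0.4  0. ] tilt vs vertical deg x,y [-0.41  0.5 ] bottom t 0.1237 bottom xy [0.5259 0.1842] 134
scene held: axis tool-xy offset at TCP mm [0.2 1.9] world [-0.5  1.9 -0. ] tilt vs vertical deg x,y [-0.3   0.72] bottom t 0.1486 bottom xy [0.5254 0.1861] 314
top tin [0.5151 0.23  ] 220
  punch [164. 201.] handle mid rel [  0.3 -55. ] r 55.0 ang -89.7 tilt 6.6 toprel [ -6.7 -55.3] 40 zmax 0.1459 57
  punch [111. 202.] handle mid rel [-7.6 46. ] r 46.6 ang 99.4 tilt 0.8 toprel [-9.  44.2] 73 zmax 0.1411 66
  punch [150. 216.] handle mid rel [-33.3 -28.4] r 43.7 ang -139.5 tilt 0.2 toprel [-34.4 -31.4] 60 zmax 0.1408 58
  punch [124. 220.] handle mid rel [-41.9  17.9] r 45.6 ang 156.9 tilt 0.3 toprel [-43.4  17.5] 60 zmax 0.1417 41
scene tin [0.5176 0.2308] 157
  punch [310.  88.] handle mid rel [-10.6  46.1] r 47.3 ang 103.0 tilt 1.7 toprel [-8.5 43.3] 41 zmax 0.1417 115
  punch [323.  98.] handle mid rel [32.5 32.2] r 45.8 ang 44.7 tilt 1.3 toprel [34.1 29.5] 42 zmax 0.1389 113
  punch [281.  99.] handle mid rel [-35.5 -27.5] r 44.9 ang -142.3 tilt 1.3 toprel [-34.4 -30.1] 42 zmax 0.1394 91
  punch [284. 110.] handle mid rel [  8.8 -58.5] r 59.1 ang -81.5 tilt 1.5 toprel [ -1.  -62.1] 22 zmax 0.1460 129
  punch [298. 113.] handle mid rel [ 18.3 -53.6] r 56.7 ang -71.1 tilt 3.5 toprel [ 25.8 -51.1] 70 zmax 0.1459 142
  punch [314. 110.] handle mid rel [ 42.4 -14.4] r 44.8 ang -18.7 tilt 1.4 toprel [ 44.1 -17.8] 49 zmax 0.1405 118
```

View pics/t6.png

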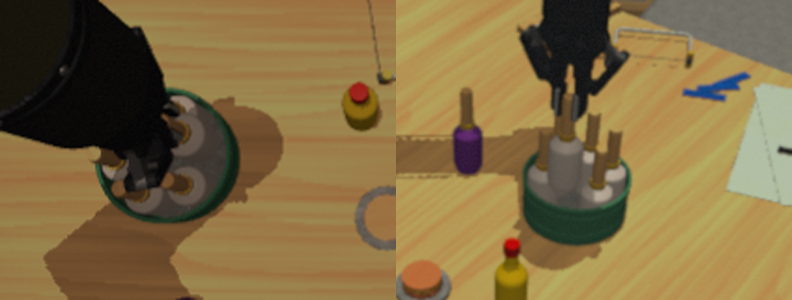

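```bash
python3 -m jog '[[0.003,-0.001,0.03,0,0,0,0],[0.003,-0.001,0.06,0,0,0,0],[0.003,-0.001,0.09,0,0,0,0],[0.003,-0.001,0.12,0,0,0,0],[0.003,-0.001,0.14,0,0,0,0]]'; python3 -m jog '[[0,0,0.02,0,0,0,0],[0,0,0.04,0,0,0,0],[0,0,0.06,0,0,0,0]]'; python3 -m jog '[[0,0,0.02,0,0,0,0],[0,0,0.04,0,0,0,0],[0,0,0.06,0,0,0,0]]';python3 -m jog '[[0,0,0.01,0,0,0,0],[0,0,0.02,0,0,0,0]]'
```

```text
time: 19.5
tcp_pos: [0.524, 0.1848, 0.149]
tcp_rot: [-0.087, 0.996, -0.0, 0.0]
ft_force: [-0.2, 0.5, -1.4]
opening: 0.0163
time: 19.8
tcp_pos: [0.5244, 0.1849, 0.1349]
tcp_rot: [-0.087, 0.996, -0.0, 0.001]
ft_force: [-0.2, -0.5, -2.0]
opening: 0.0163
time: 20.1
tcp_pos: [0.5244, 0.1849, 0.1199]
tcp_rot: [-0.087, 0.996, -0.0, 0.001]
ft_force: [0.4, -1.2, -1.9]
opening: 0.016
time: 20.3
tcp_pos: [0.5243, 0.1849, 0.115]
tcp_rot: [-0.087, 0.996, -0.0, 0.001]
ft_force: [0.1, 0.5, -1.4]
opening: 0.0161
```

```bash
python3 -m jog '[[0,0,0.01,0,0,0,0],[0,0,0.02,0,0,0,0]]';python3 -m jog '[[0,0,0.01,0,0,0,0],[0,0,0.01,0,0,0,0]]'
```

```text
time: 20.5
tcp_pos: [0.5244, 0.1849, 0.1102]
tcp_rot: [-0.087, 0.996, -0.0, 0.001]
ft_force: [0.2, -0.6, -1.3]
opening: 0.0162
time: 20.7
tcp_pos: [0.5249, 0.1849, 0.1093]
tcp_rot: [-0.087, 0.996, -0.0, 0.002]
ft_force: [-1.1, -0.3, 3.9]
opening: 0.0166
```

Contact with the floor at the expected height. I release and rise.

```bash
python3 -m jog '[[0,0,-0.004,0,0,0,0],[0,0,-0.004,0,0,0,0.35],[0,0,-0.004,0,0,0,0.35],[0,0,-0.004,0,0,0,0.35],[0,0,-0.06,0,0,0,0.35],[0,0,-0.14,0,0,0,0.35],[0,0,-0.3,0,0,0,0.35],[0,0,-0.5,0,0,0,0.35],[0,0,-0.7,0,0,0,0.5],[0,0,-0.7,0,0,0,0.5]]'; python3 -m jog '[[0.02,-0.15,0,0,0,0.01,0.5],[0.05,-0.35,0,0,0,0.02,0.5],[0.08,-0.55,0,0,0,0.03,0.5],[0.08,-0.73,0,0,0,0.035,0.5],[0.08,-0.82,0,0,0,0.041,0.5],[0.08,-0.82,0,0,0,0.041,0.5]]'; python3 look.py t7 tin; python3 meas.py t7
python3 - <<'E'
from go import *
a=np.array([-.18,-.455,.872]);a/=np.linalg.norm(a)
R=frame(a,158.7);e=np.array([.5268,-.2365,.1405])
print(rel(e+.06*a,R))
E
```

```text
time: 21.7
tcp_pos: [0.5261, 0.1849, 0.293]
tcp_rot: [-0.087, 0.996, 0.002, 0.008]
ft_force: [0.2, 0.4, 0.2]
opening: 0.0424
time: 22.3
tcp_pos: [0.54, -0.0231, 0.284]
tcp_rot: [0.044, 0.999, -0.0, 0.001]
ft_force: [0.4, 0.6, 0.2]
opening: 0.0429
top tin [0.5151 0.2299] 308
  punch [145. 174.] handle mid rel [ 45.1 -15.2] r 47.6 ang -18.7 tilt 0.4 toprel [ 43.5 -17.3] 69 zmax 0.1407 71
  punch [120. 179.] handle mid rel [35.6 31.8] r 47.7 ang 41.8 tilt 0.2 toprel [33.9 29.9] 71 zmax 0.1402 76
  punch [160. 192.] handle mid rel [  9.9 -46. ] r 47.1 ang -77.8 tilt 0.3 toprel [  9.1 -47.6] 76 zmax 0.1406 55
  punch [111. 201.] handle mid rel [-7.7 46.1] r 46.7 ang 99.4 tilt 0.6 toprel [-8.1 44.5] 76 zmax 0.1404 83
  punch [150. 216.] handle mid rel [-33.3 -28.3] r 43.7 ang -139.7 tilt 0.7 toprel [-33.9 -29.9] 80 zmax 0.1409 57
  punch [124. 220.] handle mid rel [-42.1  18.2] r 45.9 ang 156.6 tilt 0.3 toprel [-42.6  16.2] 77 zmax 0.1412 72
scene tin [0.5175 0.2307] 160
  punch [290.  88.] handle mid rel [-43.9  19.1] r 47.9 ang 156.5 tilt 1.9 toprel [-42.7  16.1] 40 zmax 0.1386 111
  punch [310.  88.] handle mid rel [-10.2  46.3] r 47.4 ang 102.5 tilt 1.5 toprel [-8.6 43.8] 41 zmax 0.1388 113
  punch [323.  98.] handle mid rel [32.5 32.2] r 45.8 ang 44.8 tilt 1.2 toprel [34.7 29.2] 45 zmax 0.1399 109
  punch [281.  99.] handle mid rel [-35.9 -27.3] r 45.1 ang -142.8 tilt 0.9 toprel [-33.8 -30.7] 45 zmax 0.1395 115
  punch [314. 110.] handle mid rel [ 42.5 -14.2] r 44.8 ang -18.5 tilt 0.4 toprel [ 44.1 -16.9] 50 zmax 0.1393 123
  punch [292. 111.] handle mid rel [  7.2 -44.6] r 45.2 ang -80.9 tilt 1.0 toprel [  9.2 -48. ] 48 zmax 0.1393 125
[0.0148, -0.9772, 0.3629, -0.0807, -0.0117, 0.045]
```

View pics/t7.png

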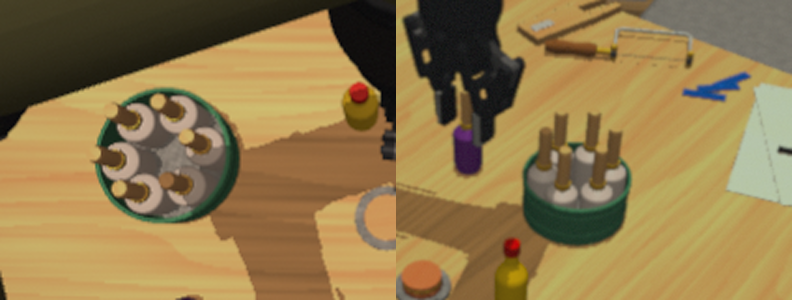

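Six are upright and level. Now P2, the last white one. It sits next to the red-handled wooden punch, so I check the jaws in an enlarged view before going in.

```bash
python3 -m jog '[[0,-0.15,-0.02,-0.01,0,0.01,0.5],[0,-0.33,-0.02,-0.03,-0.003,0.02,0.5],[0.01,-0.52,0,-0.05,-0.006,0.03,0.5],[0.015,-0.7,0.1,-0.07,-0.01,0.04,0.5],[0.015,-0.86,0.2,-0.08,-0.0117,0.045,0.5],[0.015,-0.95,0.3,-0.08,-0.0117,0.045,0.5],[0.015,-0.977,0.363,-0.08,-0.0117,0.045,0.5],[0.015,-0.977,0.363,-0.08,-0.0117,0.045,0.5],[0.015,-0.977,0.363,-0.08,-0.0117,0.045,0.5]]'; python3 look.py g5
python3 - <<'E'
from go import *
a=np.array([-.175,-.448,.876]);a/=np.linalg.norm(a)
R=frame(a,158.7);e=np.array([.5267,-.2367,.1405])
print(rel(e+.06*a,R),rel(e-.031*a,R))
E
```

```text
time: 23.3
tcp_pos: [0.5169, -0.262, 0.1933]
tcp_rot: [0.178, 0.952, 0.246, 0.048]
ft_force: [-0.2, -0.2, -0.6]
opening: 0.0429
[0.0015, -0.0091, 0.0017, 0.0006, 0.0006, 0.0008] [0.0028, -0.0105, 0.3657, 0.0006, 0.0006, 0.0008]
```

View pics/g5.png

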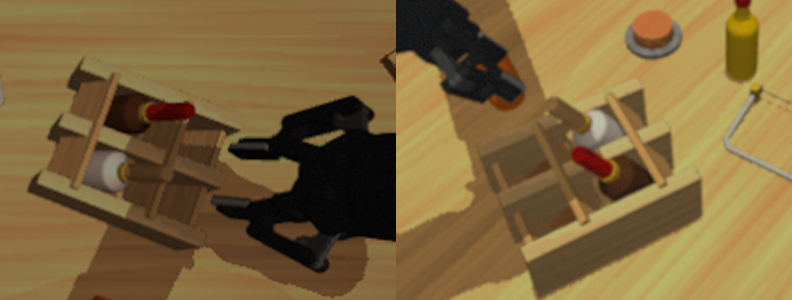

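In the top view the jaws at (235,148) and (218,200) straddle the line of the white punch's handle (165,173). The red handle (190,110) is clear of them. I go in.

```bash
python3 -m jog '[[0.003,-0.01,0.1,0,0,0,0.5],[0.003,-0.01,0.2,0,0,0,0.5],[0.003,-0.01,0.28,0,0,0,0.5],[0.003,-0.01,0.34,0,0,0,0.5],[0.003,-0.01,0.366,0,0,0,0.5],[0.003,-0.01,0.366,0,0,0,0.5],[0.003,-0.01,0.366,0,0,0,0.5]]'
python3 - <<'E'
from go import *
a=np.array([-.175,-.448,.876]);a/=np.linalg.norm(a)
R=frame(a,158.7);e=np.array([.5267,-.2367,.1405])
print(rel(e-.031*a,R))
E
```

```text
time: 24.1
tcp_pos: [0.5313, -0.2243, 0.1122]
tcp_rot: [0.178, 0.952, 0.246, 0.048]
ft_force: [0.3, 1.1, 0.8]
opening: 0.0429
[-0.0009, 0.0083, -0.0005, 0.0006, 0.0005, 0.0003]
```

```bash
python3 -m jog '[[0,0.007,0,0,0,0,0],[0,0.007,0,0,0,0,0],[0,0.007,0,0,0,0,0],[0,0.007,0,0,0,0,0],[0,0.007,0,0,0,0,0],[0,0.007,0,0,0,0,0]]'; python3 -m jog '[[0,0,-0.04,0,0,0,0],[0,0,-0.1,0,0,0,0],[0,0,-0.18,0,0,0,0],[0,0,-0.28,0,0,0,0],[0,0,-0.38,0,0,0,0],[0,0,-0.46,0,0,0,0],[0,0,-0.46,0,0,0,0]]'; python3 look.py g6
python3 - <<'E'
from go import *
R=frame([0,0,1],190)
print(rel([.52,-.24,.31],R),rel([.51,-.06,.31],R))
E
```

```text
time: 24.7
tcp_pos: [0.5318, -0.2232, 0.113]
tcp_rot: [0.179, 0.952, 0.246, 0.048]
ft_force: [0.3, -1.1, 6.4]
opening: 0.0159
time: 25.4
tcp_pos: [0.5109, -0.2768, 0.2157]
tcp_rot: [0.179, 0.952, 0.244, 0.05]
ft_force: [-0.1, -0.5, -1.7]
opening: 0.0164
[0.0154, 0.3146, -0.2733, 0.0785, 0.0224, -0.0852] [0.315, 0.8884, 0.0446, 0.0785, 0.0224, -0.0852]
```

View pics/g6.png

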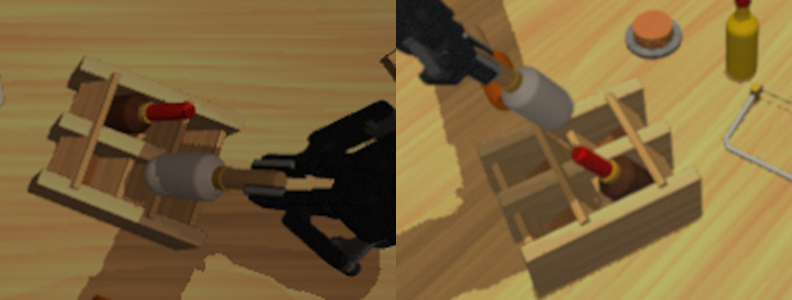

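The third is out and the wooden punch is untouched. I carry it to the middle of the tin.

```bash
python3 -m jog '[[0.01,0.1,-0.2,0.02,0.005,-0.02,0],[0.015,0.22,-0.27,0.04,0.01,-0.04,0],[0.015,0.315,-0.273,0.06,0.015,-0.06,0],[0.08,0.46,-0.2,0.0785,0.022,-0.085,0],[0.15,0.6,-0.12,0.0785,0.022,-0.085,0],[0.23,0.74,-0.04,0.0785,0.022,-0.085,0],[0.31,0.88,0.044,0.0785,0.022,-0.085,0],[0.315,0.888,0.044,0.0785,0.022,-0.085,0]]'
python3 - <<'E'
from go import *
print(rel([.516,.13,.31],frame([0,0,1],190)),rel([.516,.2297,.31],frame([0,0,1],190)))
E
```

```text
time: 26.3
tcp_pos: [0.5092, -0.0548, 0.3083]
tcp_rot: [-0.09, 0.996, 0.001, -0.0]
ft_force: [-0.4, 0.6, -0.9]
opening: 0.0158
[-0.1597, 0.7222, -0.0061, 0.0002, -0.0, 0.001] [-0.2315, 1.1145, -0.0056, 0.0002, -0.0, 0.001]
```

```bash
python3 -m jog '[[-0.03,0.15,0,0,0,0,0],[-0.07,0.34,0,0,0,0,0],[-0.11,0.54,0,0,0,0,0],[-0.16,0.74,0,0,0,0,0],[-0.19,0.9,0,0,0,0,0],[-0.2,0.98,0,0,0,0,0]]'; python3 -m jog '[[-0.015,0.06,0,0,0,0,0],[-0.03,0.13,0,0,0,0,0],[-0.03,0.13,0,0,0,0,0],[-0.03,0.13,0,0,0,0,0],[-0.03,0.13,0,0,0,0,0]]'; python3 look.py t8 tin; python3 meas.py t8 held
python3 - <<'E'
from go import *
print(rel([.516,.2297,.31],frame([0,0,1],190)))
E
```

```text
time: 26.9
tcp_pos: [0.516, 0.1934, 0.3076]
tcp_rot: [-0.088, 0.996, -0.001, -0.001]
ft_force: [0.7, 0.7, -0.9]
opening: 0.016
time: 27.4
tcp_pos: [0.5188, 0.2226, 0.3104]
tcp_rot: [-0.086, 0.996, -0.0, 0.001]
ft_force: [1.0, -1.0, -0.6]
opening: 0.016
top held: axis tool-xy offset at TCP mm [0.3 0.9] world [-0.4  0.9 -0. ] tilt vs vertical deg x,y [-0.61  1.53] bottom t 0.0972 bottom xy [0.5195 0.2206] 303
scene held: axis tool-xy offset at TCP mm [0. 1.] world [-0.2  1.  -0. ] tilt vs vertical deg x,y [-0.35  0.85] bottom t 0.1045 bottom xy [0.5192 0.222 ] 402
top tin [0.515  0.2299] 256
  punch [145. 174.] handle mid rel [ 45.2 -15.2] r 47.7 ang -18.6 tilt 0.7 toprel [ 43.7 -17. ] 68 zmax 0.1402 70
  punch [160. 192.] handle mid rel [  9.9 -46. ] r 47.0 ang -77.8 tilt 0.3 toprel [  9.  -47.6] 76 zmax 0.1416 58
  punch [110. 202.] handle mid rel [-7.5 46.2] r 46.8 ang 99.3 tilt 0.8 toprel [-9.4 44.7] 67 zmax 0.1411 64
  punch [150. 215.] handle mid rel [-33.5 -28.2] r 43.8 ang -139.9 tilt 0.4 toprel [-33.7 -29.8] 79 zmax 0.1400 56
  punch [124. 220.] handle mid rel [-42.   18.2] r 45.8 ang 156.5 tilt 0.6 toprel [-42.4  16.2] 76 zmax 0.1414 72
scene tin [0.5175 0.2304] 162
  punch [290.  88.] handle mid rel [-44.1  19.4] r 48.2 ang 156.2 tilt 0.9 toprel [-42.8  16.2] 40 zmax 0.1392 113
  punch [310.  88.] handle mid rel [-10.3  46.8] r 47.9 ang 102.4 tilt 1.4 toprel [-8.7 43.6] 43 zmax 0.1392 108
  punch [323.  98.] handle mid rel [33.1 32.7] r 46.5 ang 44.7 tilt 1.3 toprel [34.9 29.5] 44 zmax 0.1386 109
  punch [281.  99.] handle mid rel [-36. -27.] r 44.9 ang -143.1 tilt 1.7 toprel [-33.9 -30. ] 44 zmax 0.1404 114
  punch [314. 110.] handle mid rel [ 42.2 -14.4] r 44.6 ang -18.9 tilt 1.1 toprel [ 44.4 -17.1] 50 zmax 0.1394 124
  punch [292. 111.] handle mid rel [  7.1 -44.7] r 45.3 ang -81.0 tilt 0.7 toprel [  8.9 -47.5] 47 zmax 0.1406 120
[0.006, 0.03, 0.002, -0.0001, 0.0004, -0.0003]
```

View pics/t8.png

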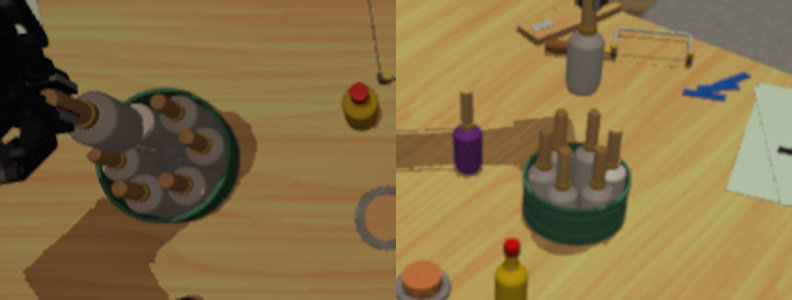

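```bash
python3 -m jog '[[0.005,0.036,0.06,0,0,0,0],[0.005,0.036,0.18,0,0,0,0],[0.005,0.036,0.3,0,0,0,0],[0.005,0.036,0.4,0,0,0,0],[0.005,0.036,0.47,0,0,0,0],[0.005,0.036,0.5,0,0,0,0],[0.005,0.036,0.5,0,0,0,0],[0.005,0.036,0.5,0,0,0,0]]'; python3 look.py t9 tin;python3 meas.py t9 held
```

```text
time: 28.3
tcp_pos: [0.5166, 0.2318, 0.1866]
tcp_rot: [-0.087, 0.996, 0.0, 0.002]
ft_force: [0.8, -0.2, -0.8]
opening: 0.0162
top held: axis tool-xy offset at TCP mm [ 0.1 -0. ] world [-0.1 -0.1  0. ] tilt vs vertical deg x,y [-0.38  1.31] bottom t 0.1242 bottom xy [0.5172 0.2297] 170
scene held: axis tool-xy offset at TCP mm [-1.1  2.3] world [ 0.7  2.5 -0.1] tilt vs vertical deg x,y [0.61 1.83] bottom t 0.1476 bottom xy [0.5162 0.2312] 264
top tin [0.5149 0.2297] 229
  punch [145. 174.] handle mid rel [ 45.2 -15.1] r 47.7 ang -18.4 tilt 0.1 toprel [ 43.6 -17. ] 69 zmax 0.1413 70
  punch [141. 200.] handle mid rel [ -3.3 -12.2] r 12.6 ang -105.4 tilt 5.1 toprel [ -5.1 -13.4] 95 zmax 0.1460 72
  punch [160. 192.] handle mid rel [ 10.1 -45.7] r 46.8 ang -77.6 tilt 0.6 toprel [  9.2 -47.3] 75 zmax 0.1404 57
  punch [150. 215.] handle mid rel [-33.3 -28.1] r 43.6 ang -139.8 tilt 0.4 toprel [-33.6 -29.7] 79 zmax 0.1416 56
  punch [124. 220.] handle mid rel [-41.9  18.3] r 45.7 ang 156.3 tilt 0.4 toprel [-42.4  16.5] 74 zmax 0.1410 75
scene tin [0.5176 0.2307] 170
  punch [290.  88.] handle mid rel [-44.4  19.2] r 48.4 ang 156.5 tilt 0.1 toprel [-42.9  16.3] 40 zmax 0.1396 93
  punch [311.  87.] handle mid rel [-10.1  46.3] r 47.4 ang 102.3 tilt 8.2 toprel [-8.  45.1] 30 zmax 0.1393 18
  punch [302. 101.] handle mid rel [ 8.1 -9.5] r 12.4 ang -49.6 tilt 4.2 toprel [  7.3 -11.7] 138 zmax 0.1460 136
  punch [323.  98.] handle mid rel [33.1 32.2] r 46.2 ang 44.1 tilt 3.0 toprel [34.6 28.8] 48 zmax 0.1385 105
  punch [281.  99.] handle mid rel [-36.  -27.2] r 45.1 ang -143.0 tilt 2.4 toprel [-33.9 -30.1] 45 zmax 0.1392 116
  punch [314. 110.] handle mid rel [ 42.4 -14.6] r 44.8 ang -19.0 tilt 0.6 toprel [ 44.3 -17.4] 48 zmax 0.1402 116
  punch [292. 111.] handle mid rel [  7.3 -45. ] r 45.6 ang -80.8 tilt 1.4 toprel [  9.5 -47.7] 47 zmax 0.1392 118
```

View pics/t9.png

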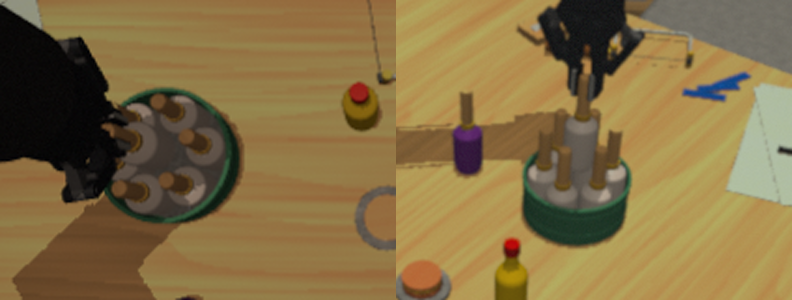

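The bottom is within ~0.5 mm of the tin's centre (average of both views). I lower it slowly.

```bash
python3 -m jog '[[0,0,0.03,0,0,0,0],[0,0,0.06,0,0,0,0],[0,0,0.09,0,0,0,0],[0,0,0.11,0,0,0,0]]'; python3 -m jog '[[0,0,0.02,0,0,0,0],[0,0,0.04,0,0,0,0],[0,0,0.06,0,0,0,0]]'; python3 -m jog '[[0,0,0.015,0,0,0,0],[0,0,0.03,0,0,0,0],[0,0,0.045,0,0,0,0]]'; python3 -m jog '[[0,0,0.015,0,0,0,0],[0,0,0.03,0,0,0,0],[0,0,0.04,0,0,0,0]]'
```

```text
time: 28.8
tcp_pos: [0.5157, 0.2318, 0.1563]
tcp_rot: [-0.087, 0.996, -0.001, 0.0]
ft_force: [0.4, 0.4, -0.6]
opening: 0.0163
time: 29.1
tcp_pos: [0.5162, 0.2319, 0.1423]
tcp_rot: [-0.087, 0.996, -0.0, 0.001]
ft_force: [0.2, -0.2, -1.8]
opening: 0.0163
time: 29.4
tcp_pos: [0.5162, 0.232, 0.1313]
tcp_rot: [-0.087, 0.996, -0.0, 0.001]
ft_force: [0.2, -0.7, -1.8]
opening: 0.0164
time: 29.7
tcp_pos: [0.5161, 0.2319, 0.121]
tcp_rot: [-0.087, 0.996, -0.0, 0.001]
ft_force: [-0.3, 1.0, -1.5]
opening: 0.0161
```

```bash
python3 -m jog '[[0,0,0.01,0,0,0,0],[0,0,0.02,0,0,0,0]]'; python3 -m jog '[[0,0,0.01,0,0,0,0],[0,0,0.02,0,0,0,0]]';python3 -m jog '[[0,0,0.008,0,0,0,0],[0,0,0.008,0,0,0,0]]'
```

```text
time: 29.9
tcp_pos: [0.5163, 0.2319, 0.1163]
tcp_rot: [-0.087, 0.996, -0.0, 0.001]
ft_force: [-1.0, 0.1, -1.7]
opening: 0.016
time: 30.1
tcp_pos: [0.5162, 0.2319, 0.1113]
tcp_rot: [-0.087, 0.996, -0.0, 0.001]
ft_force: [-1.5, 0.1, -1.1]
opening: 0.0165
time: 30.3
tcp_pos: [0.5163, 0.2319, 0.1095]
tcp_rot: [-0.087, 0.996, -0.0, 0.001]
ft_force: [-0.4, 0.1, -0.4]
opening: 0.0163
```

```bash
python3 -m jog '[[0,0,0.008,0,0,0,0],[0,0,0.008,0,0,0,0]]'
```

```text
time: 30.5
tcp_pos: [0.5169, 0.2319, 0.1094]
tcp_rot: [-0.087, 0.996, -0.0, 0.002]
ft_force: [-0.6, -0.3, 6.5]
opening: 0.0161
```

Floor contact at the same height as the last one. I release with a small opening, go straight up and check.

```bash
python3 -m jog '[[0,0,-0.006,0,0,0,0],[0,0,-0.006,0,0,0,0.33],[0,0,-0.006,0,0,0,0.33],[0,0,-0.006,0,0,0,0.33],[0,0,-0.05,0,0,0,0.33],[0,0,-0.12,0,0,0,0.33],[0,0,-0.3,0,0,0,0.33],[0,0,-0.5,0,0,0,0.33],[0,0,-0.7,0,0,0,0.5],[0,0,-0.7,0,0,0,0.5]]'; python3 -m jog '[[0,-0.15,0,0,0,0.01,0.5],[0,-0.35,0,0,0,0.02,0.5],[0,-0.55,0,0,0,0.03,0.5],[0,-0.73,0,0,0,0.035,0.5],[0,-0.9,0,0,0,0.041,0.5],[0,-0.98,0,0,0,0.041,0.5],[0,-0.98,0,0,0,0.041,0.5]]'; python3 look.py t10 tin; python3 meas.py t10
```

```text
time: 31.5
tcp_pos: [0.5179, 0.2321, 0.2925]
tcp_rot: [-0.086, 0.996, 0.003, 0.008]
ft_force: [0.5, -1.0, 0.4]
opening: 0.0425
time: 32.2
tcp_pos: [0.5583, -0.012, 0.2834]
tcp_rot: [0.044, 0.999, -0.0, 0.001]
ft_force: [0.2, 0.9, -0.6]
opening: 0.0429
top tin [0.515  0.2298] 310
  punch [145. 174.] handle mid rel [ 45.2 -15.2] r 47.7 ang -18.6 tilt 0.5 toprel [ 43.6 -17.3] 69 zmax 0.1404 66
  punch [120. 179.] handle mid rel [35.8 31.8] r 47.8 ang 41.6 tilt 0.5 toprel [33.9 30.2] 69 zmax 0.1409 78
  punch [160. 192.] handle mid rel [ 10.  -45.9] r 47.0 ang -77.7 tilt 0.3 toprel [  9.1 -47.3] 74 zmax 0.1408 57
  punch [136. 196.] handle mid rel [2.  0.3] r 2.0 ang 7.4 tilt 0.2 toprel [ 1.3 -1.6] 80 zmax 0.1403 66
  punch [111. 201.] handle mid rel [-7.4 46.3] r 46.9 ang 99.1 tilt 0.2 toprel [-8.1 44.5] 77 zmax 0.1409 81
  punch [150. 215.] handle mid rel [-33.3 -28.2] r 43.7 ang -139.7 tilt 0.2 toprel [-33.7 -29.8] 77 zmax 0.1407 56
  punch [124. 220.] handle mid rel [-41.8  18.3] r 45.6 ang 156.4 tilt 0.2 toprel [-42.4  16.2] 77 zmax 0.1418 75
scene tin [0.5176 0.2308] 157
  punch [290.  88.] handle mid rel [-44.5  18.7] r 48.3 ang 157.2 tilt 0.7 toprel [-43.2  15.9] 41 zmax 0.1392 114
  punch [310.  88.] handle mid rel [-10.8  46.3] r 47.6 ang 103.1 tilt 1.0 toprel [-9.  43.8] 41 zmax 0.1398 102
  punch [323.  98.] handle mid rel [32.7 32.4] r 46.1 ang 44.7 tilt 1.3 toprel [34.3 29. ] 46 zmax 0.1400 109
  punch [280.  99.] handle mid rel [-35.9 -27.4] r 45.2 ang -142.7 tilt 1.5 toprel [-34.3 -30.5] 46 zmax 0.1398 118
  punch [301.  99.] handle mid rel [-0.7  1. ] r 1.3 ang 124.9 tilt 1.0 toprel [ 0.4 -2.5] 43 zmax 0.1391 119
  punch [314. 110.] handle mid rel [ 42.  -14.3] r 44.4 ang -18.7 tilt 1.1 toprel [ 44.1 -17.4] 48 zmax 0.1397 116
  punch [292. 111.] handle mid rel [  7. -45.] r 45.5 ang -81.2 tilt 1.5 toprel [  9.5 -48.4] 47 zmax 0.1393 120
```

View pics/t10.png

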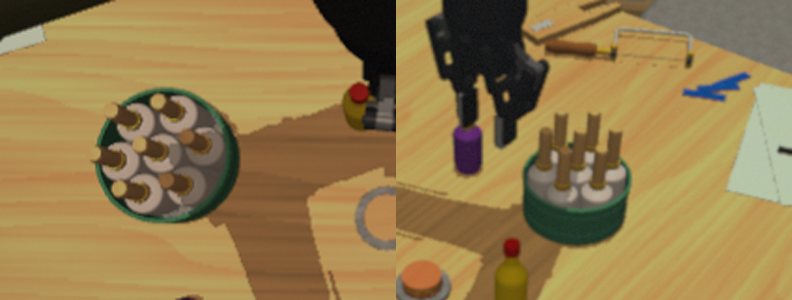

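All seven stand in the tin. Last I check that the leave-alone items haven't moved.

Run:
```python
import pickle
from h import *
a=pickle.load(open("c0.pkl","rb"))["scene"];b=pickle.load(open("t10.pkl","rb"))["scene"]
D=np.abs(a["range_z"]-b["range_z"])
for n,(r0,r1,c0,c1) in dict(bottle=(160,220,245,275),blanks=(172,206,185,226),saw=(215,290,245,395),wood=(255,295,150,210)).items():
    print(n,"pixels with >8 mm depth change",(D[r0:r1,c0:c1]>.008).sum(),"of",D[r0:r1,c0:c1].size,"median mm",np.median(D[r0:r1,c0:c1]*1e3).round(2))
from rig import robot;s=robot.get_state();print(s["time"],np.abs(s["joint_velocities"]).max())
```

```text
bottle pixels with >8 mm depth change 22 of 1800 median mm 1.67
blanks pixels with >8 mm depth change 22 of 1394 median mm 1.91
saw pixels with >8 mm depth change 93 of 11250 median mm 1.63
wood pixels with >8 mm depth change 105 of 2400 median mm 1.44
32.3 0.028297901368912227
```

```bash
python3 -c "
from rig import ticket
print(ticket.finish_job())"
```

```text
the job is handed in; nothing more can be done
None
```

I took the three off-white nylon punches out of the rack and lowered each one gently to the floor of the tin. Two went into the free ring places and one into the middle. The job was handed in at about 32 s.

**Tin:** In my last check both cameras show all seven upright and level. The middle punch is about 2 mm from the tin's axis. The six round it are at 44–48 mm by the handle fits, 50 mm at most by the handle tops. Handle tilts measured up to 1.5°, and the largest ones, from the scene camera, are mostly measuring noise.

**Things to leave alone:** The depth pictures before and after show no movement of the bottle, blanks, saw or wooden punch. Only scattered edge pixels changed. A few more changed around the wooden punch, next to a pocket that is now empty.

**Disagreements:**
- The two cameras differ by 2–3 mm on absolute position, so I measured everything relative to the tin and averaged the two.
- The first punch touched the floor about 2 mm higher than the other two. Its head was level with its neighbours, so I put that down to how it sat in the grip.
- My first grip on that first punch was too shallow, so I opened and gripped it again before lifting.

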